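# Scoop coaster packs off the counter into the tin tray

### The job

Clear the two round coaster packs from the counter into the metal tray: take the flat scoop by its leaning wooden grip, push its pan under one pack at a time by running the pack against the wooden stop rail, lift it clear and slide it gently into the tray, without dropping it from a height. When both packs lie in the tray, set the empty scoop down flat on the open counter and let go. Do not move or knock over the candles and bottles standing about.

Things in the scene. Friction and masses are not known exactly. Their poses are not given: they have to be found in the camera images.
- scoop: flat steel hand scoop with a wooden grip, 0.35 kg, loose. Origin: centre of the underside of its pan, +x toward the open front lip, z up. Pan 96 long (x -48 to +48) x 112 wide, 106 inside, floor 3 thick. Side walls 22 high from the back to x +15, sloping down to x +34; back wall 22 high, 4 thick
- scoop_grip (a point): grip point of the wooden slab (96 wide along y, 10 thick, 106 long) that leans back 25 deg from vertical, along (-0.423,0,0.906) from its foot at (-48,0,4) mm; axes as the scoop. The point, at (-81,0,74.7) mm, is mid-width, 78 mm up the slab. Too wide to span along y: take it across its thickness, gripper tilted in line with the slab
- scoop_lip (a point): middle of the front lip, underside; in the scoop frame (48, 0, 0) mm. The front 22 mm of the pan floor is ground to a wedge, sharp here. A pack lies on the level pan by friction and slides off once the lip is tipped down more than 26 to 36 degrees
- stop_rail: wooden rail fixed to the counter, 18 thick (x) x 400 long (y) x 40 high, origin at the centre of its underside; its flat front face is at x = -9 mm in its own frame and faces -x, toward the robot
- tray: open galvanised metal tray, fixed to the counter. Origin on its underside; its inside runs from x -84 to +97 and y -66 to +66 mm in its own frame, floor 2 thick, walls 2 thick, rim 58 high. Its x axis points to the robot's left (long side across the robot's view), its y sides face toward and away from the robot
- pack_a: round flat coaster pack, 86 diameter x 12 high, 60 g, loose, lying flat on the counter in front of the rail, 3 to 18 mm from it; origin at the centre of its underside; too wide for the fingers
- pack_b: the other coaster pack, same size, likewise
- candle_jar: candle jar with a black lid, 65 diameter x 73 high, standing in one row with the packs in front of the rail, about 130 mm apart, in any order; loose bystander, origin under its centre
- glass_candle: candle in a glass, 66 diameter x 65 high, loose bystander near the tray, origin under its centre
- small_bottle: slim bottle, 33 diameter x 125 high, loose bystander on the far right of the tray, origin under its centre
- brown_bottle: brown bottle, 48 diameter x 120 high, loose bystander at the left, beyond the rail's left end, origin under its centre

How it is judged (in metres and radians):
On the way, in this order (a step that is already met when the one before it is completed fails the run):
1. one coaster pack is pushed by the scoop against the stop rail (((contact force between pack_a and stop_rail above 0.3 N and contact force between pack_a and scoop above 0.3 N) or (contact force between pack_b and stop_rail above 0.3 N and contact force between pack_b and scoop above 0.3 N))).
2. a coaster pack rides on the scoop's pan, more than 60 mm above the counter (((x of pack_a in the frame of scoop between -0.03 and 0.03 m and y of pack_a in the frame of scoop between -0.03 and 0.03 m and z of pack_a in the frame of scoop below 0.02 m and height (world z) of pack_a above 0.06 m and contact force between pack_a and scoop above 0.1 N) or (x of pack_b in the frame of scoop between -0.03 and 0.03 m and y of pack_b in the frame of scoop between -0.03 and 0.03 m and z of pack_b in the frame of scoop below 0.02 m and height (world z) of pack_b above 0.06 m and contact force between pack_b and scoop above 0.1 N))), for 0.2 s.
3. one coaster pack is in the tray (((x of pack_a in the frame of tray between -0.07 and 0.083 m and y of pack_a in the frame of tray between -0.05 and 0.05 m and z of pack_a in the frame of tray between -0.01 and 0.05 m) or (x of pack_b in the frame of tray between -0.07 and 0.083 m and y of pack_b in the frame of tray between -0.05 and 0.05 m and z of pack_b in the frame of tray between -0.01 and 0.05 m))), for 0.2 s.
4. with the first still in the tray, the other pack is pushed by the scoop against the stop rail ((((x of pack_a in the frame of tray between -0.07 and 0.083 m and y of pack_a in the frame of tray between -0.05 and 0.05 m and z of pack_a in the frame of tray between -0.01 and 0.05 m) and (contact force between pack_b and stop_rail above 0.3 N and contact force between pack_b and scoop above 0.3 N)) or ((x of pack_b in the frame of tray between -0.07 and 0.083 m and y of pack_b in the frame of tray between -0.05 and 0.05 m and z of pack_b in the frame of tray between -0.01 and 0.05 m) and (contact force between pack_a and stop_rail above 0.3 N and contact force between pack_a and scoop above 0.3 N)))).
5. with the first still in the tray, the other pack rides on the scoop's pan, more than 60 mm above the counter ((((x of pack_a in the frame of tray between -0.07 and 0.083 m and y of pack_a in the frame of tray between -0.05 and 0.05 m and z of pack_a in the frame of tray between -0.01 and 0.05 m) and (x of pack_b in the frame of scoop between -0.03 and 0.03 m and y of pack_b in the frame of scoop between -0.03 and 0.03 m and z of pack_b in the frame of scoop below 0.02 m and height (world z) of pack_b above 0.06 m and contact force between pack_b and scoop above 0.1 N)) or ((x of pack_b in the frame of tray between -0.07 and 0.083 m and y of pack_b in the frame of tray between -0.05 and 0.05 m and z of pack_b in the frame of tray between -0.01 and 0.05 m) and (x of pack_a in the frame of scoop between -0.03 and 0.03 m and y of pack_a in the frame of scoop between -0.03 and 0.03 m and z of pack_a in the frame of scoop below 0.02 m and height (world z) of pack_a above 0.06 m and contact force between pack_a and scoop above 0.1 N)))), for 0.2 s.
At the end, for the whole second after the job is handed in: Both packs lie at rest in the tray (centres inside its walls, undersides at most 50 mm above its underside); the scoop stands flat on the counter (tilt under 0.06 rad, underside within 5 mm of the counter), not in the tray (origins over 130 mm apart), at rest and released (x of pack_a in the frame of tray between -0.07 and 0.083 m and y of pack_a in the frame of tray between -0.05 and 0.05 m and z of pack_a in the frame of tray between -0.01 and 0.05 m and x of pack_b in the frame of tray between -0.07 and 0.083 m and y of pack_b in the frame of tray between -0.05 and 0.05 m and z of pack_b in the frame of tray between -0.01 and 0.05 m and linear speed of each of pack_a, pack_b, scoop below 0.02 m/s and angle between scoop's own z axis and vertical below 0.06 rad and height (world z) of scoop between -0.005 and 0.005 m and horizontal distance between scoop and tray above 0.13 m); the robot touches nothing.
It fails at once if a bystander candle or bottle is moved more than 30 mm or tipped (distance of any of candle_jar, glass_candle, small_bottle, brown_bottle from where it was at the start of the episode above 0.03 m or angle between any of candle_jar, glass_candle, small_bottle, brown_bottle's own z axis and vertical above 0.4 rad).
It fails at once if a coaster pack is dropped or flung (faster than 1.3 m/s, a fall of some 9 cm) (linear speed of any of pack_a, pack_b above 1.3 m/s).
It also fails if it takes over 72 s, if anything falls off the work surface, if the arm or the gripper's body presses on something with over 40 N, if the wrist force passes 120 N, or if a joint passes its speed limit or range.

### The arm

A 6-joint arm with a two-finger parallel gripper is mounted at the origin on a cart in front of the work surface, level with it; the furniture and walls round the work are solid. World frame = base frame: x ahead of the robot, y to its left, z up, the work surface at z = 0. Lengths are in mm, angles in rad, forces in N, time in s.
With the tool pointing down it reaches from about 350 to 1000 mm from the base axis. Payload 7.1 kg.
Tool frame: the origin (TCP) lies at the very end of the fingers, on their centre line; the grasp point (between the pads) lies 19 mm behind it; z points along the fingers, y is the direction in which the jaws open and shut (so a half turn about z gives the same grasp; the last joint's range is limited). The gripper opens to 85 mm and grips with 20 to 120 N. Pads are 22 mm wide; open, the fingers measure 114 mm over their backs; the gripper's body (76 mm by 85 mm) begins 54 mm behind the grasp point. The pads swing forward as they close: fully open they stand 13 mm farther back than shut.
Start: joints at [1.243, 0.423, 1.63, -0, 1.089, -0.019], TCP at [189.915, 595.43, 231.319] pointing down, gripper open.
Joint ranges: [-3, 3], [-0.9, 2.11], [0.09, 2.58], [-1.31, 4.45], [0.11, 2.69], [-2.54, 2.54]. Speed limits (rad/s): [2.39, 2.39, 3.01, 3.14, 3.14, 3.14].

### API

Orientations are given as a unit quaternion [w, x, y, z].
In Python, from bench import env gives the robot as it stands. The module is installed in compiled form; this text tells all that it offers.
- The arm moves only by the tool send_rows, never from a script. Its argument "targets" is a list of rows, each an object with "slide": the shift along the tool's x, y, z in units of 40 mm (1.0 is 40 mm), a list of three; "delta_rot": the turn, a rotation vector about the tool's x, y, z in units of 5 degrees (1.0 is 5 degrees), a list of three. In form: [{"slide": [x, y, z], "delta_rot": [rx, ry, rz]}, ...]. A call has exactly 8 rows; each row is the pose to reach, as a shift and turn from the pose commanded when the call began, along the tool's axes at that moment; what a row does not reach only later rows make up. A row lasts 1/10 s, in which the tool goes at most 50 mm and 8.59 degrees, less where a joint would pass 70% of its speed; a pose out of reach is approached as far as the arm can. A call with a gripper value outside its range is refused whole. "fingers" is the finger opening in mm, from 0 to 85.4, set as the call begins (left out, the last holds). The fingers move at their own pace and stop on an object; the grip force is fixed at half the most. Time passes only in rows, so rows that repeat a pose let the fingers close, or fill a call up. It gives the time, the measured TCP pose, the force and the opening at its end, in the units of the state.
- env.get_state(): the state, without advancing time (a new reading comes with each control period).
- env.capture(name): name is "side" or "top" or "wrist"; returns the picture (480x640x3 uint8, blue, green, red); there is no depth.
- env.camera_info(name): a dict with "fov_y" (degrees; the focal length in pixels is half the picture's height over the tangent of half this angle, whatever the lens; pixels are square), "cx", "cy" (the principal point, pixels), "camera_from_world" (4x4, takes a point from world to camera coordinates); the wrist camera has in their place "T_tool_cam" (4x4, takes a point from camera to tool coordinates, whose origin is the TCP and whose axes are the flange's). Camera axes: x right, y down, z forward; pixel columns grow to the right and rows downward; lengths in mm; the calibration is good to about 2 mm. The wrist camera is an equidistant fisheye: a pixel r from the principal point sees the ray r / f radians off the axis. A picture is of the moment at which its call begins: read the wrist's pose just before it. camera_info takes no time and is no camera call.
- env.hand_in(): hands the job in, once; it reports no verdict.
Trained networks look in the newest picture that a camera, given by its name, has taken for a name from the list of things; names that differ only in an ending like _2 or _b are one class to them, and where a whole thing is asked for, a point or a joint stands for the part that bears it (a point fixed in the world has none). Each returns a list of dicts, best first, with "conf" (0 to 1); they miss things now and then, are a little off and sometimes report something else, mostly with a low value. They report only what shows in the picture. A call takes as long as a camera call.
- env.masks_of(camera, label): "pixels" (480x640 bool, what is visible of it) and "bbox" ([left, top, width, height] in pixels, round what is visible of it).
- env.tip_of(camera, label): "xy" ([column, row] in pixels: a listed point, or the origin of a listed thing).
The state is a dict: "time": time; "joint_pos": joint angles; "dq": joint speeds; "effort": joint torques, N m; "position": TCP position; "tool_rot": TCP orientation; "ft_force": force on the tool from outside, world axes, zero at the start; "moment": the same for the moment, N m; "finger_gap": finger opening in mm.
Only numpy, scipy, OpenCV 4.12 (cv2) and the standard library are available. Lean on these libraries where they do the work, as an engineer would, in place of code of your own. Each camera call takes 0.05 s, during which the arm holds its last target.

## Working session

There is one attempt and no reset: what is moved stays moved. The work goes in short steps, Python scripts to look and compute and a tool call to move; the robot and the scene stay as the last step left them, time stands still between calls to the robot, and variables do not carry over. Pictures are saved under pics/ and viewed, and the job is handed in when it is done.

Besides the shell and the picture viewer there is one more tool, called after "Request:" by a JSON object that holds its "method" and its "body", one argument or row to a line. send_rows: Moves the arm, as the interface text tells. Its arguments: {"type":"object","properties":{"targets":{"type":"array"},"fingers":{"type":"number"}},"required":["targets"]}

```bash
mkdir -p pics; ls; python3 - <<'E'
from bench import env
import cv2
print(env.get_state())
for n in ["side","top","wrist"]:
    im=env.capture(n); cv2.imwrite(f"pics/{n}0.png",im)
    print(n,env.camera_info(n))
E
```

```text
pics
{'time': 0.0, 'joint_pos': array([ 1.24302282e+00,  4.23844364e-01,  1.63073337e+00,  2.60042457e-05,
        1.08857218e+00, -1.89994943e-02]), 'dq': array([-0.00135276,  0.00055667,  0.00022886, -0.0005452 ,  0.00186532,
       -0.00112886]), 'effort': array([-1.55414607e-03, -5.57393539e+01, -2.81728578e+01, -3.20036895e-05,
        7.37780094e-03, -2.93136342e-07]), 'position': array([189.71880305, 594.91782368, 230.52644206]), 'tool_rot': array([-1.45670649e-04,  1.53780347e-01,  9.88104751e-01, -7.64969130e-04]), 'ft_force': array([-0.50473055,  0.13819494, -0.34570881]), 'moment': array([-0.01096016,  0.03028952,  0.03482945]), 'finger_gap': 85.72119071062723}
side {'fov_y': 53.727529035144734, 'cx': 324.6332449149554, 'cy': 235.33986845619665, 'camera_from_world': array([[ 9.21497904e-01, -3.87614171e-01,  2.44308773e-02,
        -4.88623600e+02],
       [-1.51454144e-01, -4.16560110e-01, -8.96403546e-01,
         1.65757927e+02],
       [ 3.57635646e-01,  8.22333831e-01, -4.42565041e-01,
         1.06422937e+03],
       [ 0.00000000e+00,  0.00000000e+00,  0.00000000e+00
[... 219 characters left out ...]

       [-9.77312016e-01, -2.56433687e-03, -2.11789156e-01,
         5.21163307e+02],
       [ 2.11785518e-01,  1.61887124e-03, -9.77314828e-01,
         1.38942875e+03],
       [ 0.00000000e+00,  0.00000000e+00,  0.00000000e+00,
         1.00000000e+00]])}
wrist {'fov_y': 65.70646984690485, 'cx': 319.71303583135534, 'cy': 243.00004507150595, 'T_tool_cam': array([[ 6.06556719e-05, -9.62541146e-01, -2.71135644e-01,
         7.01879598e+01],
       [ 9.99999955e-01, -2.12236561e-05,  2.99054415e-04,
         1.27731903e-01],
       [-2.93606669e-04, -2.71135650e-01,  9.62541102e-01,
        -1.43861538e+02],
       [ 0.00000000e+00,  0.00000000e+00,  0.00000000e+00,
         1.00000000e+00]])}
```

View pics/top0.png

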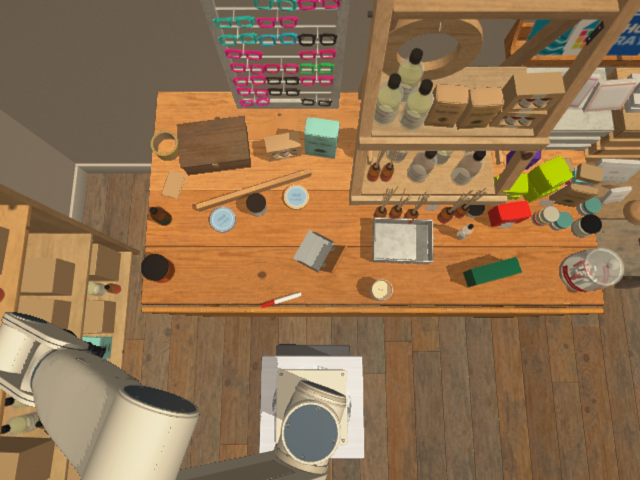

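View pics/side0.png

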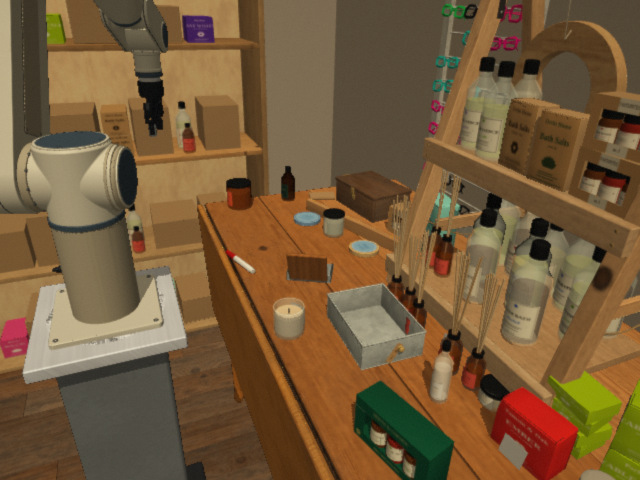

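The top view shows packs at (222,219) and (296,197) with the jar between them at (256,203). The scoop is at (315,252) with its grip to its right, the tray at (403,240), the glass candle at (381,289), the small bottle at (465,232) and the brown bottle at (160,215).

```bash
cat > h.py <<'E'
from bench import env
import numpy as np, cv2
from scipy.spatial.transform import Rotation as R
def ray(cam,uv):
    ci=env.camera_info(cam); f=240/np.tan(np.radians(ci['fov_y']/2))
    T=np.linalg.inv(ci['camera_from_world'])
    d=np.array([(uv[0]-ci['cx'])/f,(uv[1]-ci['cy'])/f,1.])
    return T[:3,3],T[:3,:3]@d
def onz(cam,uv,z):
    o,d=ray(cam,uv); return o+d*(z-o[2])/d[2]
def proj(cam,p):
    ci=env.camera_info(cam); f=240/np.tan(np.radians(ci['fov_y']/2))
    c=ci['camera_from_world'][:3,:3]@np.asarray(p,float)+ci['camera_from_world'][:3,3]
    return np.array([ci['cx']+f*c[0]/c[2],ci['cy']+f*c[1]/c[2]])
def pose():
    s=env.get_state(); q=s['tool_rot']
    return s['position'],R.from_quat(np.r_[q[1:],q[0]])
def wray(uv):
    ci=env.camera_info('wrist'); f=240/np.tan(np.radians(ci['fov_y']/2))
    p,Rt=pose(); T=ci['T_tool_cam']
    v=np.array([uv[0]-ci['cx'],uv[1]-ci['cy']]); r=np.hypot(*v); th=r/f
    d=np.r_[v/max(r,1e-9)*np.sin(th),np.cos(th)]
    return p+Rt.apply(T[:3,3]),Rt.apply(T[:3,:3]@d)
def wonz(uv,z):
    o,d=wray(uv); return o+d*(z-o[2])/d[2]
def wproj(pt):
    ci=env.camera_info('wrist'); f=240/np.tan(np.radians(ci['fov_y']/2))
    p,Rt=pose(); T=ci['T_tool_cam']
    c=T[:3,:3].T@(Rt.inv().apply(np.asarray(pt,float)-p)-T[:3,3])
    r=np.hypot(c[0],c[1]); th=np.arctan2(r,c[2])
    return np.array([ci['cx'],ci['cy']])+f*th*c[:2]/max(r,1e-9)
E
python3 - <<'E'
from h import *
for cam in ["top","side"]:
    for n in ["scoop","scoop_grip","scoop_lip","stop_rail","tray","pack_a","candle_jar","glass_candle","small_bottle","brown_bottle"]:
        for d in env.tip_of(cam,n)[:3]:
            z={"scoop_grip":74.7}.get(n,0)
            print(cam,n,np.round(d['xy'],1),round(d['conf'],2),onz(cam,d['xy'],z).round(0))
im=cv2.imread('pics/top0.png'); cv2.imwrite('pics/topc.png',cv2.resize(im[170:310,140:300+180],None,fx=2.35,fy=2.35,interpolation=cv2.INTER_CUBIC))
E
```

```text
top scoop [313.6 252.2] 0.67 [483.  -6.   0.]
top scoop [459.7 234.5] 0.19 [ 544. -494.    0.]
top scoop_grip [334.5 256.9] 0.95 [454. -72.  75.]
top scoop_lip [300.6 241.6] 0.61 [518.  38.   0.]
top stop_rail [256.1 192.6] 0.83 [689. 191.   0.]
top stop_rail [312.9 250.6] 0.22 [488.  -4.   0.]
top tray [402.5 245.1] 0.85 [ 507. -302.    0.]
top tray [457.  236.3] 0.68 [ 538. -485.    0.]
top pack_a [296.4 191.8] 0.87 [692.  53.   0.]
top pack_a [218.2 221.1] 0.83 [588. 316.   0.]
top candle_jar [257.5 208.3] 0.57 [633. 185.   0.]
top glass_candle [302.3 244.6] 0.66 [508.  32.   0.]
top glass_candle [380.4 290.7] 0.63 [ 356. -224.    0.]
top small_bottle [459.5 237.7] 0.56 [ 533. -493.    0.]
top brown_bottle [165.1 220.1] 0.86 [591. 495.   0.]
side scoop [288.9 200.2] 0.75 [595. 479.   0.]
side scoop [313.2 275.1] 0.7 [488. -25.   0.]
side scoop_grip [304.6 259.7] 0.93 [448. -66.  75.]
side scoop_lip [311.8 262.7] 0.91 [508.  36.   0.]
side stop_rail [347.  225.9] 0.72 [697. 216.   0.]
side tray [375.2 335.9] 0.69 [ 519. -302.    0.]
side pack_a [307. 219.] 0.65 [598. 307.   0.]
side pack_a [357.9 252.5] 0.57 [651.  45.   0.]
side candle_jar [330.  231.7] 0.97 [630. 195.   0.]
side glass_candle [291.  332.2] 0.96 [ 358. -226.    0.]
side small_bottle [436.4 399.2] 0.78 [ 537. -499.    0.]
side brown_bottle [313.7 263.2] 0.6 [512.  32.   0.]
side brown_bottle [288.4 200. ] 0.58 [594. 481.   0.]
side brown_bottle [437.3 396.2] 0.15 [ 542. -494.    0.]
```

View pics/topc.png

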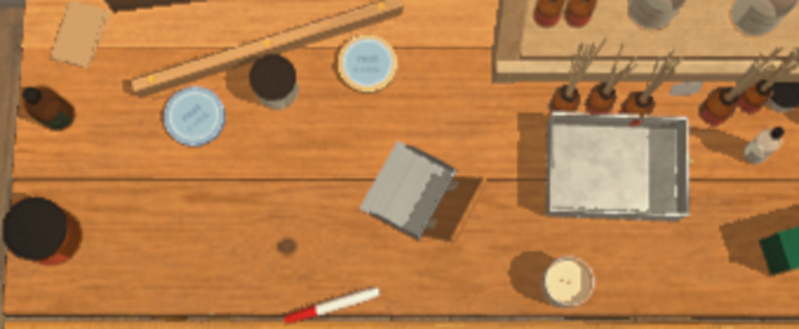

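```bash
cat >> h.py <<'E'
import json,os
def setcmd(p,Rr): json.dump([list(map(float,p)),list(map(float,Rr.as_quat()))],open('cmd.json','w'))
def getcmd():
    a=json.load(open('cmd.json')); return np.array(a[0]),R.from_quat(a[1])
def upd(sl,dr):
    p,Rr=getcmd(); setcmd(p+Rr.apply(np.array(sl)*40.),Rr*R.from_rotvec(np.radians(5)*np.array(dr,float)))
    chk()
def chk():
    p,Rr=getcmd(); m,Rm=pose(); s=env.get_state()
    print('cmd',p.round(1),'meas-cmd',(m-p).round(1),'rot err deg',np.degrees((Rr.inv()*Rm).as_rotvec()).round(2),'t',round(s['time'],2),'F',s['ft_force'].round(1),'M',s['moment'].round(2),'gap',round(s['finger_gap'],1))
def rel(p1,R1):
    p,Rr=getcmd()
    sl=Rr.inv().apply(np.asarray(p1,float)-p)/40; dr=np.degrees((Rr.inv()*R1).as_rotvec())/5
    print('slide',sl.round(3).tolist(),'rot',dr.round(3).tolist())
def Rsc(yaw,pitch=0,tilt=25):
    # tool orientation for scoop heading yaw (deg), lip-down pitch (deg); tilt=25 in line with slab (0 => pure down)
    S=R.from_euler('ZY',[yaw,pitch],degrees=True)
    c,s=np.cos(np.radians(tilt)),np.sin(np.radians(tilt))
    M=np.array([[0,c,s],[1,0,0],[0,s,-c]])
    return S*R.from_matrix(M)
E
python3 - <<'E'
from h import *
p,Rr=pose(); setcmd([189.915,595.43,231.319],Rr); chk()
rel([440,40,330],Rsc(0,0,0)); print(np.linalg.det(Rsc(0).as_matrix()))
E
```

```text
cmd [189.9 595.4 231.3] meas-cmd [0. 0. 0.] rot err deg [0. 0. 0.] t 1.15 F [-0.2 -1.  -0.1] M [0.   0.01 0.04] gap 85.6
slide [-10.176, -11.329, -2.468] rot [0.0, -0.001, 14.461]
1.0000000000000009
```

Request:
{"method": "send_rows", "body": {
  "targets": [
    {"slide":[-10.18,-11.33,-2.47],"delta_rot":[0,0,14.46]},
    {"slide":[-10.18,-11.33,-2.47],"delta_rot":[0,0,14.46]},
    {"slide":[-10.18,-11.33,-2.47],"delta_rot":[0,0,14.46]},
    {"slide":[-10.18,-11.33,-2.47],"delta_rot":[0,0,14.46]},
    {"slide":[-10.18,-11.33,-2.47],"delta_rot":[0,0,14.46]},
    {"slide":[-10.18,-11.33,-2.47],"delta_rot":[0,0,14.46]},
    {"slide":[-10.18,-11.33,-2.47],"delta_rot":[0,0,14.46]},
    {"slide":[-10.18,-11.33,-2.47],"delta_rot":[0,0,14.46]}
  ],
  "fingers": 85
}}

```text
time: 1.95
position: [352.5, 233.7, 296.0]
tool_rot: [0.0, 0.687, 0.727, 0.0]
ft_force: [0.2, 0.5, -0.1]
finger_gap: 85.0
```

```bash
python3 - <<'E'
from h import *
p,Rr=pose(); setcmd(p,Rr); chk()
rel([440,40,330],Rsc(0,0,0))
E
```

```text
cmd [352.5 233.7 296. ] meas-cmd [0. 0. 0.] rot err deg [0. 0. 0.] t 1.95 F [ 0.2  0.5 -0.1] M [-0.01 -0.04  0.04] gap 85.0
slide [-4.957, 1.913, -0.85] rot [0.01, -0.005, 0.646]
```

Request:
{"method": "send_rows", "body": {
  "targets": [
    {"slide":[-4.95,1.91,-0.85],"delta_rot":[0,0,0.65]},
    {"slide":[-4.95,1.91,-0.85],"delta_rot":[0,0,0.65]},
    {"slide":[-4.95,1.91,-0.85],"delta_rot":[0,0,0.65]},
    {"slide":[-4.95,1.91,-0.85],"delta_rot":[0,0,0.65]},
    {"slide":[-4.95,1.91,-0.85],"delta_rot":[0,0,0.65]},
    {"slide":[-4.95,1.91,-0.85],"delta_rot":[0,0,0.65]},
    {"slide":[-4.95,1.91,-0.85],"delta_rot":[0,0,0.65]},
    {"slide":[-4.95,1.91,-0.85],"delta_rot":[0,0,0.65]}
  ]
}}

```text
time: 2.75
position: [439.9, 43.4, 329.1]
tool_rot: [-0.0, 0.705, 0.709, -0.0]
ft_force: [-0.1, -0.2, 0.2]
finger_gap: 85.2
```

```bash
python3 - <<'E'
from h import *
upd([-4.95,1.91,-.85],[0,0,.65])
im=env.capture('wrist'); cv2.imwrite('pics/w1.png',im)
for n,z in [("scoop",0),("scoop_lip",0),("scoop_grip",74.7),("pack_a",0),("candle_jar",0),("stop_rail",0),("tray",0)]:
    for d in env.tip_of('wrist',n)[:2]: print(n,np.round(d['xy'],1),round(d['conf'],2),wonz(d['xy'],z).round(0))
E
```

```text
cmd [439.9  40.3 330. ] meas-cmd [ 0.1  3.2 -0.9] rot err deg [ 0.09 -0.01 -0.39] t 2.75 F [-0.1 -0.2  0.2] M [-0.05 -0.02  0.01] gap 85.2
scoop [355.9 228.9] 0.79 [486.  -1.   0.]
scoop_lip [375.5 200.7] 0.65 [511.  37.   0.]
scoop_lip [490.3 191.5] 0.23 [673.  55.  -0.]
scoop_grip [329.5 305.1] 0.82 [451. -75.  75.]
scoop_grip [375.2 199.7] 0.72 [499.  50.  75.]
pack_a [488.9 190.8] 0.86 [671.  56.   0.]
pack_a [437.    8.8] 0.79 [591. 300.   0.]
candle_jar [467.4  95.2] 0.76 [633. 183.   0.]
stop_rail [507.   92.7] 0.59 [693. 194.   0.]
tray [366.7 408.3] 0.82 [ 519. -304.    0.]
```

View pics/w1.png

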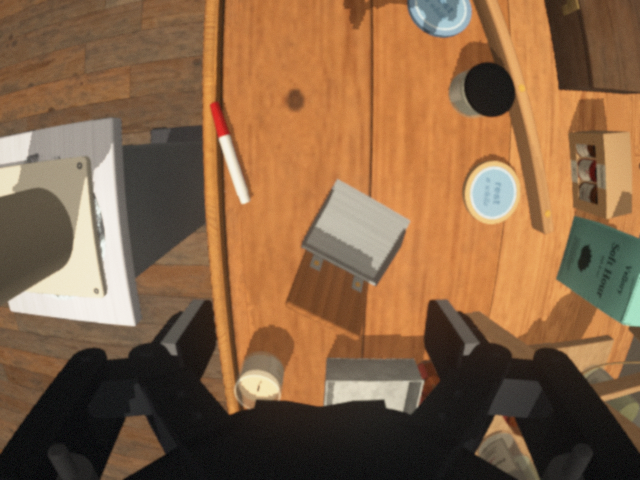

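The wrist view is clear: lip corners at about (339,182) and (409,221), rail from (478,0) to (540,232), right pack at (491,192), jar at (488,90).

```bash
python3 - <<'E'
from h import *
chk()
im=env.capture('wrist'); cv2.imwrite('pics/w2.png',im)
a=im[160:340,270:430]; b=im[0:240,410:560]
cv2.imwrite('pics/w2a.png',cv2.resize(a,None,fx=3.3,fy=3.3,interpolation=cv2.INTER_CUBIC))
cv2.imwrite('pics/w2b.png',cv2.resize(b,None,fx=2.5,fy=2.5,interpolation=cv2.INTER_CUBIC))
for l in ['pack_a','scoop','stop_rail']:
    for d in env.masks_of('wrist',l)[:2]:
        m=d['pixels'].astype(np.uint8); ys,xs=np.nonzero(m); c=[xs.mean(),ys.mean()]
        cs,_=cv2.findContours(m,cv2.RETR_EXTERNAL,cv2.CHAIN_APPROX_NONE); k=max(cs,key=cv2.contourArea)[:,0]
        print(l,round(d['conf'],2),d['bbox'],wonz(c,12).round(1))
        r=cv2.minAreaRect(k.astype(np.float32)); print(cv2.boxPoints(r).round(0).tolist())
        if l=='pack_a':
            w=np.array([wonz(q,12)[:2] for q in k],np.float32); (cx,cy),rad=cv2.minEnclosingCircle(w); print('circ',cx,cy,rad)
E
```

```text
cmd [439.9  40.3 330. ] meas-cmd [ 0.6  2.6 -0.6] rot err deg [ 0.05 -0.03 -0.37] t 3.15 F [ 0.4 -0.5  0.2] M [ 0.03  0.02 -0.01] gap 84.5
pack_a 0.95 [404.3, 0.0, 64.6, 36.4] [590.5 284.9  12. ]
[[406.0, 0.0], [470.0, 0.0], [470.0, 37.0], [406.0, 37.0]]
circ 590.826416015625 298.0172119140625 45.41423416137695
pack_a 0.93 [461.5, 161.9, 60.9, 62.9] [667.4  55.9  12. ]
[[448.0, 192.0], [491.0, 148.0], [532.0, 190.0], [489.0, 233.0]]
circ 669.3811645507812 55.18355941772461 45.333438873291016
scoop 0.79 [286.5, 180.2, 125.0, 157.3] [471.6 -37.8  12. ]
[[273.0, 301.0], [332.0, 176.0], [415.0, 215.0], [356.0, 340.0]]
stop_rail 0.83 [471.6, 0.9, 81.1, 233.3] [705.8 162.2  12. ]
[[472.0, 0.0], [501.0, -8.0], [563.0, 228.0], [534.0, 236.0]]
```

View pics/w2a.png

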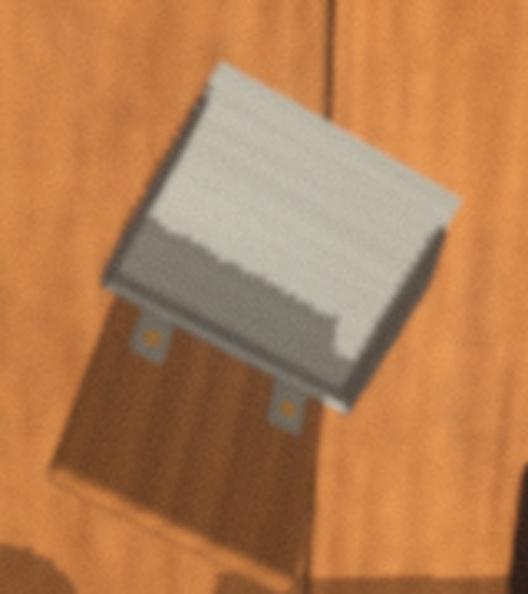

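View pics/w2b.png

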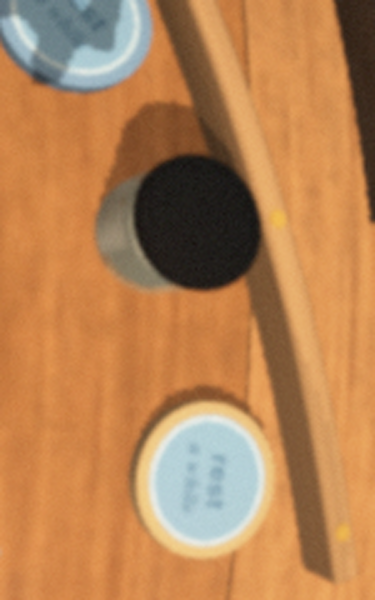

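```bash
python3 - <<'E'
from h import *
p,Rr=pose(); setcmd(p,Rr)
A=lambda x,y:(x/3.3+270,y/3.3+160); B=lambda x,y:(x/2.5+410,y/2.5)
l1=wonz(A(222,62),0);l2=wonz(A(460,200),0);g1=wonz(A(55,470),100);g2=wonz(A(292,588),100)
print(l1,l2,np.linalg.norm(l1-l2),g1,g2,np.linalg.norm(g1-g2))
d=l2-l1; print('yaw lip',np.degrees(np.arctan2(d[1],d[0]))+90); d=g2-g1; print('yaw grip',np.degrees(np.arctan2(d[1],d[0]))+90)
m=(l1+l2)/2;g=(g1+g2)/2; v=m-g; print('yaw axis',np.degrees(np.arctan2(v[1],v[0])), np.hypot(v[0],v[1]),'expect',48+48+106*.4226)
print('rail bottom end',wonz(B(303,571),0),'top',wonz(B(332,581),40), 'bottom pts',wonz(B(250,285),0),wonz(B(273,380),0), wonz(B(270,130),40), wonz(B(240,75),40))
print(wonz(B(165,0),0),wonz(B(192,0),40))
# rail from top view
for cam in ['top','side']:
    env.capture(cam)
    d=env.masks_of(cam,'stop_rail')[0]; m=d['pixels'].astype(np.uint8); k=max(cv2.findContours(m,0,1)[0],key=cv2.contourArea)
    bp=cv2.boxPoints(cv2.minAreaRect(k)); print(cam,d['conf'],bp.tolist(),[onz(cam,q,40).round(0).tolist() for q in bp])
    for d in env.masks_of(cam,'pack_a')[:2]:
        ys,xs=np.nonzero(d['pixels']); print(cam,'pack',onz(cam,(xs.mean(),ys.mean()),10).round(1))
    d=env.masks_of(cam,'tray')[0]; print(d['bbox'])
E
```

```text
[461.49107873  63.78273993   0.        ] [ 5.58476472e+02  1.01809904e+01 -5.68434189e-14] 110.81206639750516 [403.26948563 -61.63823807 100.        ] [ 484.8784334  -107.28827054  100.        ] 93.50906812154727
yaw lip 61.071511206008076
yaw grip 60.77842717966875
yaw axis 61.51075137616657 138.1774976681468 expect 140.7956
rail bottom end [750.20674512   2.62165333   0.        ] top [744.79076196   6.64161651  40.        ] bottom pts [ 6.98914941e+02  1.63410692e+02 -5.68434189e-14] [716.57132522 111.76483485   0.        ] [689.64704519 242.94796519  40.        ] [672.92322458 270.23598121  40.        ]
[649.95064194 322.61928769   0.        ] [647.49825927 307.87847239  40.        ]
top 0.77 [[194.38751220703125, 202.81201171875], [309.4602966308594, 167.046142578125], [312.3635559082031, 176.38702392578125], [197.290771484375, 212.15289306640625]] [[640.0, 389.0, 40.0], [766.0, 9.0, 40.0], [733.0, -1.0, 40.0], [608.0, 377.0, 40.0]]
top pack [591.7 300.   10. ]
top pack [698.4  60.2  10. ]
[371.6, 218.0, 65.4, 47.5]
side 0.83 [[339.62603759765625, 226.29461669921875], [346.2662353515625, 212.18414306640625], [398.71099853515625, 236.864013671875], [392.07080078125, 250.9744873046875]] [[638.0, 144.0, 40.0], [700.0, 232.0, 40.0], [766.0, 23.0, 40.0], [705.0, -45.0, 40.0]]
side pack [589.4 290.   10. ]
side pack [667.   46.7  10. ]
[327.8, 285.4, 99.4, 86.4]
```

```bash
cat >> h.py <<'E'
def tcp(center,yaw,pitch=0,up=59.):
    # TCP for scoop origin 'center' (x,y,z), heading yaw, lip-down pitch
    S=R.from_euler('ZY',[yaw,pitch],degrees=True)
    return np.asarray(center,float)+S.apply([-48-.42262*up,0,4+.90631*up]), Rsc(yaw,pitch)
E
python3 - <<'E'
from h import *
chk()
p,Rg=tcp([486.7,-5,0],61); print(p)
pre=p-110*Rg.apply([0,0,1]); print(pre); rel(pre,Rg)
E
```

```text
cmd [440.6  42.6 329.4] meas-cmd [-0.  -0.1 -0. ] rot err deg [0.   0.   0.01] t 3.75 F [-0.5 -1.6 -0. ] M [ 0.01  0.02 -0.01] gap 85.4
[451.34061397 -68.790021    57.47229   ]
[ 428.80278008 -109.44934963  157.16614657]
slide [-3.799, -0.315, 4.305] rot [-4.521, 2.647, -11.938]
```

Request:
{"method": "send_rows", "body": {
  "targets": [
    {"slide":[-3.8,-0.315,4.305],"delta_rot":[-4.52,2.65,-11.94]},
    {"slide":[-3.8,-0.315,4.305],"delta_rot":[-4.52,2.65,-11.94]},
    {"slide":[-3.8,-0.315,4.305],"delta_rot":[-4.52,2.65,-11.94]},
    {"slide":[-3.8,-0.315,4.305],"delta_rot":[-4.52,2.65,-11.94]},
    {"slide":[-3.8,-0.315,4.305],"delta_rot":[-4.52,2.65,-11.94]},
    {"slide":[-3.8,-0.315,4.305],"delta_rot":[-4.52,2.65,-11.94]},
    {"slide":[-3.8,-0.315,4.305],"delta_rot":[-4.52,2.65,-11.94]},
    {"slide":[-3.8,-0.315,4.305],"delta_rot":[-4.52,2.65,-11.94]}
  ]
}}

```text
time: 4.55
position: [428.2, -109.7, 156.4]
tool_rot: [0.037, 0.362, 0.917, 0.167]
ft_force: [0.5, 1.5, 0.8]
finger_gap: 85.5
```

```bash
python3 - <<'E'
from h import *
upd([-3.8,-.315,4.305],[-4.52,2.65,-11.94])
E
```

```text
cmd [ 428.8 -109.5  157.2] meas-cmd [-0.6 -0.2 -0.7] rot err deg [ 5.19 -2.39 13.69] t 4.55 F [0.5 1.5 0.8] M [-0.09  0.04  0.05] gap 85.5
```

```bash
python3 - <<'E'
from h import *
p,Rr=pose(); setcmd(p+[.4,.2,.7],Rr)
p,Rg=tcp([486.7,-5,0],61)
pre=p-110*Rg.apply([0,0,1]); rel(pre,Rg); rel(p,Rg)
E
```

```text
slide [-0.003, 0.005, 0.001] rot [-1.038, 0.474, -2.736]
slide [0.14, 0.237, 2.737] rot [-1.038, 0.474, -2.736]
```

Turn fully first, then check with the camera before descending.

Request:
{"method": "send_rows", "body": {
  "targets": [
    {"slide":[0,0,0],"delta_rot":[-1.04,0.47,-2.74]},
    {"slide":[0,0,0],"delta_rot":[-1.04,0.47,-2.74]},
    {"slide":[0,0,0],"delta_rot":[-1.04,0.47,-2.74]},
    {"slide":[0,0,0],"delta_rot":[-1.04,0.47,-2.74]},
    {"slide":[0,0,0],"delta_rot":[-1.04,0.47,-2.74]},
    {"slide":[0,0,0],"delta_rot":[-1.04,0.47,-2.74]},
    {"slide":[0,0,0],"delta_rot":[-1.04,0.47,-2.74]},
    {"slide":[0,0,0],"delta_rot":[-1.04,0.47,-2.74]}
  ]
}}

```text
time: 5.35
position: [428.9, -108.7, 157.7]
tool_rot: [0.055, 0.246, 0.945, 0.209]
ft_force: [-0.0, -1.1, 0.6]
finger_gap: 85.1
```

```bash
python3 - <<'E'
from h import *
upd([0,0,0],[-1.04,.47,-2.74])
im=env.capture('wrist'); 
c,s=np.cos(np.radians(61)),np.sin(np.radians(61))
C=np.array([486.7,-5,0.]); S=R.from_euler('z',61,degrees=True)
for q in [[48,56,0],[48,-56,0],[-92.8,48,100],[-92.8,-48,100],[-48,56,22],[-48,-56,22]]:
    u=wproj(C+S.apply(q)); print(u.round(0)); cv2.circle(im,tuple(int(v) for v in u),4,(0,0,255),1)
cv2.imwrite('pics/w3.png',im)
E
```

```text
cmd [ 428.6 -109.5  157.1] meas-cmd [0.3 0.8 0.6] rot err deg [ 0.1  -0.09  0.14] t 5.35 F [-0.  -1.1  0.6] M [-0.19  0.11 -0.02] gap 85.1
[407. 157.]
[401. 266.]
[317. 181.]
[318. 334.]
[328. 159.]
[327. 290.]
```

View pics/w3.png

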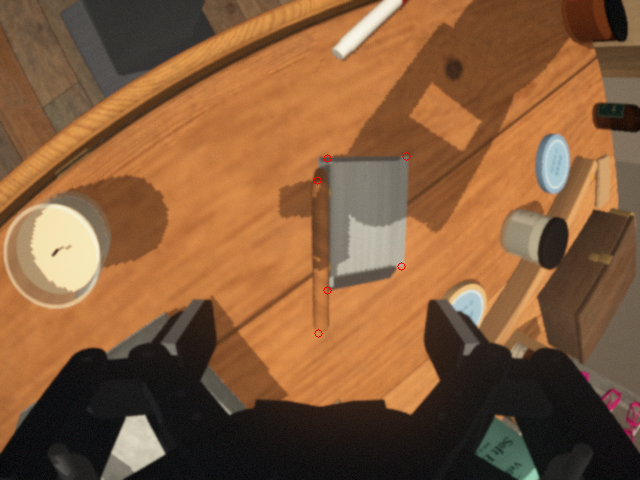

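The projected corners match the scoop to a few pixels, and the slab lies edge-on between the fingers. Descending.

Request:
{"method": "send_rows", "body": {
  "targets": [
    {"slide":[0,0,0.6],"delta_rot":[0,0,0]},
    {"slide":[0,0,1.2],"delta_rot":[0,0,0]},
    {"slide":[0,0,1.8],"delta_rot":[0,0,0]},
    {"slide":[0,0,2.3],"delta_rot":[0,0,0]},
    {"slide":[0,0,2.6],"delta_rot":[0,0,0]},
    {"slide":[0,0,2.74],"delta_rot":[0,0,0]},
    {"slide":[0,0,2.74],"delta_rot":[0,0,0]},
    {"slide":[0,0,2.74],"delta_rot":[0,0,0]}
  ]
}}

```text
time: 6.2
position: [451.5, -68.8, 58.6]
tool_rot: [0.055, 0.246, 0.945, 0.209]
ft_force: [0.6, -0.3, 0.1]
finger_gap: 85.0
```

```bash
python3 - <<'E'
from h import *
upd([0,0,2.74],[0,0,0])
im=env.capture('wrist'); cv2.imwrite('pics/w4.png',im)
E
```

```text
cmd [451.1 -69.   57.8] meas-cmd [0.4 0.2 0.7] rot err deg [ 0.08 -0.11  0.15] t 6.2 F [ 0.6 -0.3  0.1] M [-0.21  0.07  0.04] gap 85.0
```

View pics/w4.png

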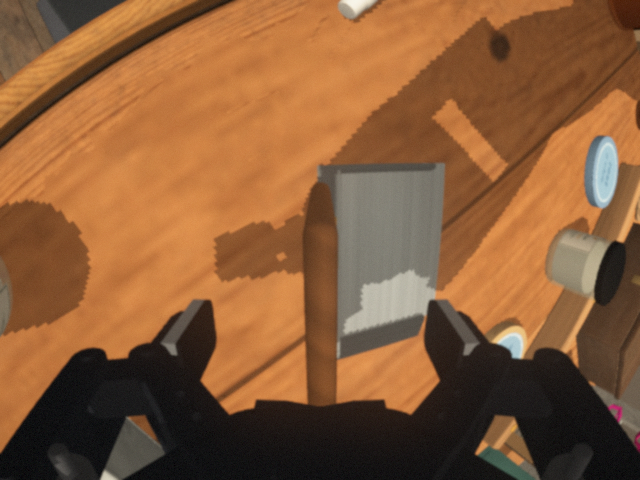

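The slab stands between the fingers with the pan flat, so I'm closing.

Request:
{"method": "send_rows", "body": {
  "targets": [
    {"slide":[0,0,0],"delta_rot":[0,0,0]},
    {"slide":[0,0,0],"delta_rot":[0,0,0]},
    {"slide":[0,0,0],"delta_rot":[0,0,0]},
    {"slide":[0,0,0],"delta_rot":[0,0,0]},
    {"slide":[0,0,0],"delta_rot":[0,0,0]},
    {"slide":[0,0,0],"delta_rot":[0,0,0]},
    {"slide":[0,0,0],"delta_rot":[0,0,0]},
    {"slide":[0,0,0],"delta_rot":[0,0,0]}
  ],
  "fingers": 0
}}

```text
time: 7.05
position: [451.4, -68.4, 58.5]
tool_rot: [0.055, 0.246, 0.945, 0.209]
ft_force: [-1.2, 2.4, 6.3]
finger_gap: 9.2
```

```bash
python3 - <<'E'
from h import *
chk()
im=env.capture('wrist'); 
P,Rt=getcmd(); S=Rt*Rsc(0).inv(); C=P-S.apply([-48-.42262*59,0,4+.90631*59]); print(C)
for q in [[48,56,0],[48,-56,0],[-92.8,48,100],[-92.8,-48,100],[-48,56,22],[-48,-56,22]]:
    u=wproj(C+S.apply(q)); print(u.round(0)); cv2.circle(im,tuple(int(v) for v in u),4,(0,0,255),1)
cv2.imwrite('pics/w5.png',im)
E
```

```text
cmd [451.1 -69.   57.8] meas-cmd [0.3 0.6 0.7] rot err deg [ 0.05 -0.07  0.13] t 7.05 F [-1.2  2.4  6.3] M [ 0.43 -0.31  0.23] gap 9.2
[ 4.86474457e+02 -5.21812423e+00  3.46085910e-01]
[442. 165.]
[430. 314.]
[314. 225.]
[316. 469.]
[332. 169.]
[330. 362.]
```

View pics/w5.png

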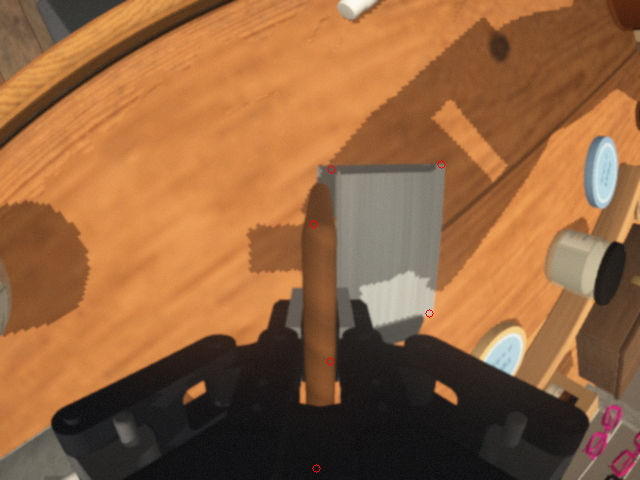

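```bash
python3 - <<'E'
from h import *
p,Rg=tcp([487,-4.2,40],61,up=60); rel(p,Rg)
n=np.array([np.cos(np.radians(17.4)),np.sin(np.radians(17.4))]); t=np.array([-n[1],n[0]])
c=512*n-147*t; print(c)
p,Rg=tcp([*c,40],17.4,up=60); rel(p,Rg)
E
```

```text
slide [-0.0, 0.445, -0.911] rot [0.002, 0.004, 0.005]
[532.53004466  12.83555734]
slide [0.475, 1.742, -0.307] rot [0.004, -3.682, 7.907]
```

Request:
{"method": "send_rows", "body": {
  "targets": [
    {"slide":[0,0.15,-0.3],"delta_rot":[0,0,0]},
    {"slide":[0,0.44,-0.91],"delta_rot":[0,0,0]},
    {"slide":[0.08,0.66,-0.81],"delta_rot":[0,-0.61,1.32]},
    {"slide":[0.16,0.87,-0.71],"delta_rot":[0,-1.23,2.64]},
    {"slide":[0.24,1.09,-0.61],"delta_rot":[0,-1.84,3.95]},
    {"slide":[0.32,1.31,-0.51],"delta_rot":[0,-2.45,5.27]},
    {"slide":[0.4,1.52,-0.41],"delta_rot":[0,-3.07,6.59]},
    {"slide":[0.475,1.74,-0.31],"delta_rot":[0,-3.68,7.91]}
  ]
}}

```text
time: 7.9
position: [461.9, -8.8, 98.2]
tool_rot: [0.128, 0.582, 0.784, 0.173]
ft_force: [1.0, 0.9, -3.2]
finger_gap: 9.5
```

```bash
python3 - <<'E'
from h import *
upd([.475,1.74,-.31],[0,-3.68,7.91])
im=env.capture('side'); cv2.imwrite('pics/s1.png',im[150:390,180:500].repeat(2,0).repeat(2,1))
im=env.capture('wrist'); cv2.imwrite('pics/w6.png',im); chk()
E
```

```text
cmd [462.5  -9.2  98.5] meas-cmd [-0.6  0.4 -0.2] rot err deg [ 0.15 -0.27  0.45] t 7.9 F [ 1.   0.9 -3.2] M [-0.18  0.57 -0.02] gap 9.5
cmd [462.5  -9.2  98.5] meas-cmd [-1.1  2.1 -0.3] rot err deg [ 0.17 -0.05  0.08] t 8.0 F [-0.7  0.2 -2.9] M [-0.13  0.6   0.08] gap 9.3
```

View pics/s1.png

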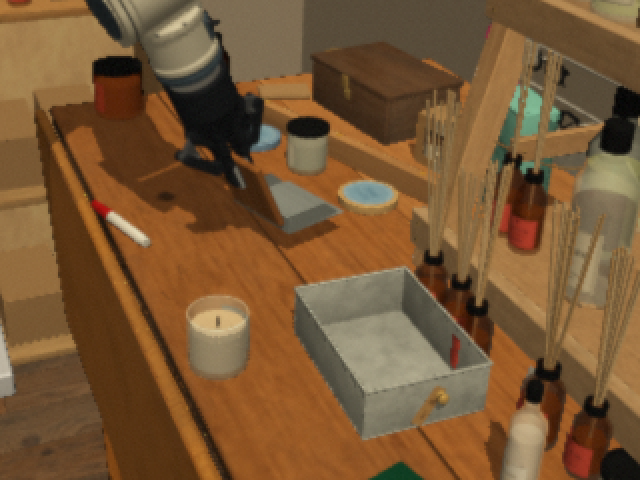

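View pics/w6.png

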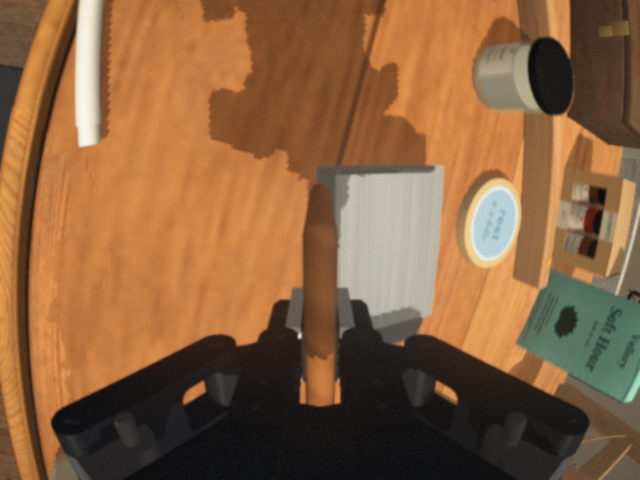

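```bash
python3 - <<'E'
from h import *
n=np.array([np.cos(np.radians(17.4)),np.sin(np.radians(17.4))]); t=np.array([-n[1],n[0]])
env.capture('wrist'); chk()
for d in env.masks_of('wrist','pack_a')[:2]:
    m=d['pixels'].astype(np.uint8); k=max(cv2.findContours(m,0,1)[0],key=cv2.contourArea)[:,0]
    w=np.array([wonz(q,8)[:2] for q in k],np.float32); (cx,cy),rad=cv2.minEnclosingCircle(w); c=np.array([cx,cy]); print(d['conf'],c,rad,'n',n@c,'t',t@c)
for u in [(520,60),(524,150),(522,230),(516,284)]:
    w=wonz(u,0)[:2]; print('rail bottom',u,w.round(0),n@w)
for u in [(528,120),(526,180),(520,260)]:
    w=wonz(u,40)[:2]; print('rail top?',u,w.round(0),n@w)
P,Rt=pose(); S=Rt*Rsc(0).inv(); C=P-S.apply([-48-.42262*60,0,4+.90631*60]); print(C,'n',n@C[:2],'t',t@C[:2])
for q in [[48,56,0],[48,-56,0]]: print(wproj(C+S.apply(q)))
cv2.imwrite('pics/w7.png',cv2.resize(env.capture('wrist')[120:360,300:580],None,fx=2.5,fy=2.5,interpolation=cv2.INTER_CUBIC))
E
```

```text
cmd [462.5  -9.2  98.5] meas-cmd [-0.5  1.5 -0.1] rot err deg [ 0.14 -0.01 -0.12] t 8.05 F [ 0.4  0.2 -3.6] M [-0.19  0.59  0.06] gap 9.2
0.84 [674.21252441  54.41883469] 52.19692611694336 n 659.6342322249014 t -149.6884007612493
rail bottom (520, 60) [670. 230.] 708.2552388070759
rail bottom (524, 150) [707. 143.] 717.6146279496646
rail bottom (522, 230) [743.  63.] 727.9334996191533
rail bottom (516, 284) [767.   4.] 732.7670696474997
rail top? (528, 120) [647. 152.] 662.8668622916265
rail top? (526, 180) [665. 102.] 664.7541567224794
rail top? (520, 260) [693.  33.] 670.6931428709327
[532.47746118  13.60289383  40.00934115] n 512.1792876350195 t -146.25205197415673
[444.0783231  164.48996436]
[431.49346186 312.91555172]
```

View pics/w7.png

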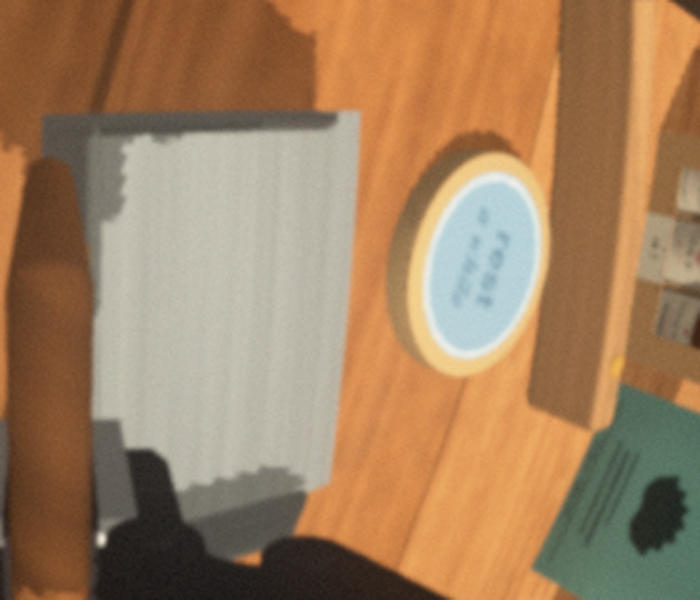

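```bash
cat >> h.py <<'E'
n=np.array([np.cos(np.radians(17.4)),np.sin(np.radians(17.4))]); t=np.array([-n[1],n[0]])
def model():
    P,Rt=pose(); S=Rt*Rsc(0).inv(); C=P-S.apply([-48-.42262*60,0,4+.90631*60])
    print('scoop C',C.round(1),'n',round(n@C[:2],1),'t',round(t@C[:2],1),'lip',(C+S.apply([48,0,0])).round(1),'zaxis tilt',np.degrees(np.arccos(S.as_matrix()[2,2])).round(2))
def bias():
    # shift cmd so that rel() aims the measured pose (steady offset assumed constant)
    P,Rt=pose(); p,Rr=getcmd(); return P-p
E
python3 - <<'E'
from h import *
chk();b=np.array([-.5,1.5,-.1])
for nn,z,pi in [(512,2,0),(514,-1,1),(580,-1,1),(640,-1,1)]:
    p,Rg=tcp([*(nn*n-147.5*t),z],17.4,pi,up=60); rel(p-b,Rg)
E
```

```text
cmd [462.5  -9.2  98.5] meas-cmd [0.4 0.3 0.1] rot err deg [ 0.08 -0.08 -0.04] t 8.15 F [ 0.2 -0.2 -3.3] M [-0.21  0.57 -0.02] gap 9.5
slide [-0.05, -0.399, 0.861] rot [0.002, -0.003, -0.003]
slide [-0.05, -0.349, 0.933] rot [0.202, -0.003, -0.003]
slide [-0.05, 1.146, 1.63] rot [0.202, -0.003, -0.003]
slide [-0.05, 2.506, 2.265] rot [0.202, -0.003, -0.003]
```

Request:
{"method": "send_rows", "body": {
  "targets": [
    {"slide":[-0.01,-0.1,0.22],"delta_rot":[0,0,0]},
    {"slide":[-0.02,-0.2,0.44],"delta_rot":[0,0,0]},
    {"slide":[-0.02,-0.3,0.65],"delta_rot":[0,0,0]},
    {"slide":[-0.02,-0.4,0.85],"delta_rot":[0,0,0]},
    {"slide":[-0.02,-0.38,0.9],"delta_rot":[0.1,0,0]},
    {"slide":[-0.02,-0.36,0.92],"delta_rot":[0.2,0,0]},
    {"slide":[-0.02,-0.35,0.93],"delta_rot":[0.2,0,0]},
    {"slide":[-0.02,-0.35,0.93],"delta_rot":[0.2,0,0]}
  ]
}}

```text
time: 8.95
position: [466.7, -9.9, 59.6]
tool_rot: [0.124, 0.58, 0.788, 0.167]
ft_force: [-4.9, -1.1, 7.3]
finger_gap: 9.5
```

```bash
python3 - <<'E'
from h import *
upd([-.02,-.35,.93],[.2,0,0]); model()
for nn,z,pi in [(580,-1,1),(620,-1,1)]:
    p,Rg=tcp([*(nn*n-147.5*t),z],17.4,pi,up=60); rel(p,Rg)
E
```

```text
cmd [465.6  -9.   58.8] meas-cmd [ 1.1 -0.8  0.8] rot err deg [-0.03 -0.17  0.09] t 8.95 F [-4.9 -1.1  7.3] M [-0.07 -0.26  0.02] gap 9.5
scoop C [535.9  11.5   0. ] n 514.8 t -149.3 lip [581.7  25.7  -0.8] zaxis tilt 0.96
slide [0.01, 1.507, 0.676] rot [0.002, -0.003, -0.003]
slide [0.01, 2.42, 1.083] rot [0.002, -0.003, -0.003]
```

Request:
{"method": "send_rows", "body": {
  "targets": [
    {"slide":[0,0.19,0.085],"delta_rot":[0,0,0]},
    {"slide":[0,0.38,0.17],"delta_rot":[0,0,0]},
    {"slide":[0,0.57,0.255],"delta_rot":[0,0,0]},
    {"slide":[0,0.76,0.34],"delta_rot":[0,0,0]},
    {"slide":[0,0.95,0.425],"delta_rot":[0,0,0]},
    {"slide":[0,1.14,0.51],"delta_rot":[0,0,0]},
    {"slide":[0,1.33,0.595],"delta_rot":[0,0,0]},
    {"slide":[0,1.5,0.673],"delta_rot":[0,0,0]}
  ]
}}

```text
time: 9.75
position: [529.6, 9.3, 59.5]
tool_rot: [0.124, 0.58, 0.787, 0.167]
ft_force: [-8.1, -2.6, 10.1]
finger_gap: 9.7
```

```bash
python3 - <<'E'
from h import *
upd([0,1.5,.673],[0,0,0]); model()
cv2.imwrite('pics/w8.png',cv2.resize(env.capture('wrist')[120:360,300:580],None,fx=2.5,fy=2.5,interpolation=cv2.INTER_CUBIC))
for nn,z,pi in [(620,-1,1),(650,-1,1),(664,-1,1)]:
    p,Rg=tcp([*(nn*n-147.5*t),z],17.4,pi,up=60); rel(p,Rg)
E
```

```text
cmd [528.4  10.6  58.7] meas-cmd [ 1.2 -1.3  0.9] rot err deg [-0.   -0.18  0.11] t 9.75 F [-8.1 -2.6 10.1] M [-0.14 -0.22 -0.01] gap 9.7
scoop C [ 5.987e+02  3.060e+01 -1.000e-01] n 580.5 t -149.8 lip [644.6  44.8  -0.9] zaxis tilt 0.99
slide [0.01, 0.92, 0.41] rot [0.002, -0.003, -0.003]
slide [0.01, 1.605, 0.715] rot [0.002, -0.003, -0.003]
slide [0.01, 1.925, 0.858] rot [0.002, -0.003, -0.003]
```

View pics/w8.png

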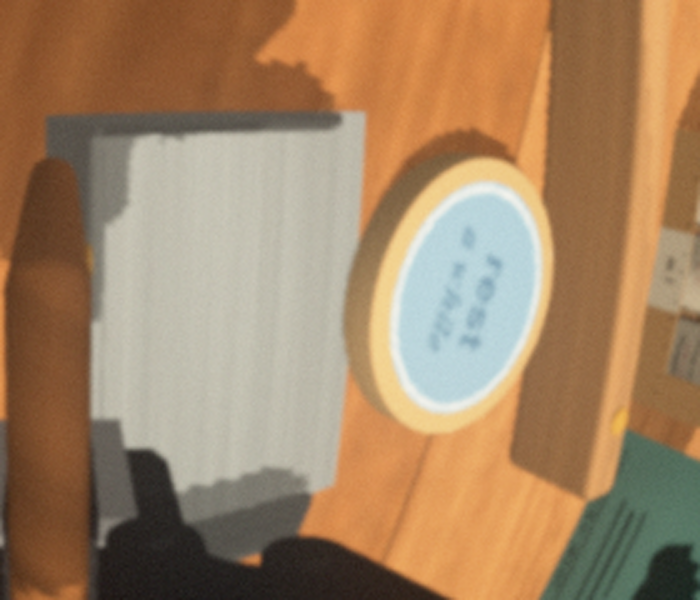

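The pack is touching the lip and centred on it, nearly at the rail. I keep pushing.

Request:
{"method": "send_rows", "body": {
  "targets": [
    {"slide":[0,0.2,0.09],"delta_rot":[0,0,0]},
    {"slide":[0,0.4,0.18],"delta_rot":[0,0,0]},
    {"slide":[0,0.6,0.27],"delta_rot":[0,0,0]},
    {"slide":[0,0.8,0.36],"delta_rot":[0,0,0]},
    {"slide":[0,1.0,0.445],"delta_rot":[0,0,0]},
    {"slide":[0,1.2,0.535],"delta_rot":[0,0,0]},
    {"slide":[0,1.4,0.625],"delta_rot":[0,0,0]},
    {"slide":[0,1.6,0.713],"delta_rot":[0,0,0]}
  ]
}}

```text
time: 10.6
position: [596.2, 29.8, 59.6]
tool_rot: [0.124, 0.58, 0.788, 0.167]
ft_force: [-9.3, -2.6, 10.5]
finger_gap: 9.2
```

```bash
python3 - <<'E'
from h import *
upd([0,1.6,.713],[0,0,0]); model()
cv2.imwrite('pics/w9.png',cv2.resize(env.capture('wrist')[120:360,300:580],None,fx=2.5,fy=2.5,interpolation=cv2.INTER_CUBIC))
for nn,z,pi in [(660,-1,1),(664,-1,1)]:
    p,Rg=tcp([*(nn*n-147.5*t),z],17.4,pi,up=60); rel(p,Rg)
E
```

```text
cmd [595.2  31.6  58.6] meas-cmd [ 1.  -1.8  0.9] rot err deg [ 0.03 -0.18  0.11] t 10.6 F [-9.3 -2.6 10.5] M [-0.17 -0.1   0.01] gap 9.2
scoop C [ 6.653e+02  5.110e+01 -1.000e-01] n 650.2 t -150.2 lip [711.2  65.3  -0.9] zaxis tilt 1.02
slide [0.01, 0.234, 0.104] rot [0.002, -0.003, -0.003]
slide [0.01, 0.325, 0.145] rot [0.002, -0.003, -0.003]
```

View pics/w9.png

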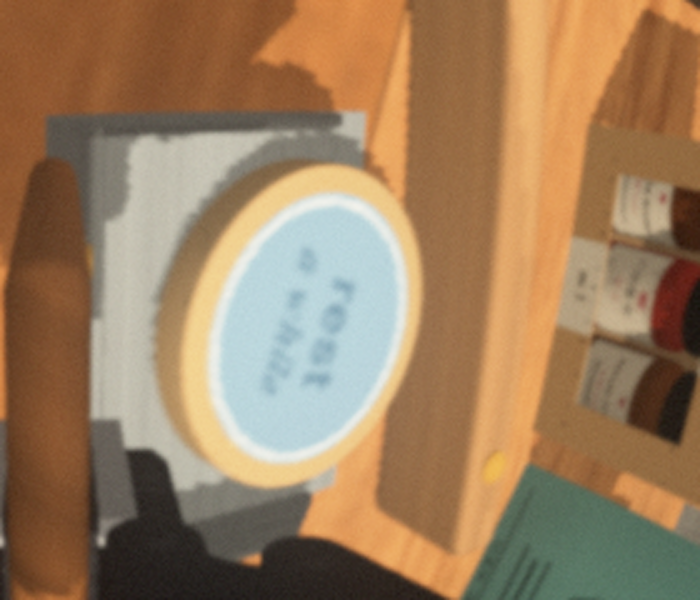

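The pack is riding onto the pan. The last 13 mm go slowly.

Request:
{"method": "send_rows", "body": {
  "targets": [
    {"slide":[0,0.06,0.027],"delta_rot":[0,0,0]},
    {"slide":[0,0.12,0.053],"delta_rot":[0,0,0]},
    {"slide":[0,0.18,0.08],"delta_rot":[0,0,0]},
    {"slide":[0,0.24,0.106],"delta_rot":[0,0,0]},
    {"slide":[0,0.29,0.128],"delta_rot":[0,0,0]},
    {"slide":[0,0.33,0.146],"delta_rot":[0,0,0]},
    {"slide":[0,0.33,0.146],"delta_rot":[0,0,0]},
    {"slide":[0,0.33,0.146],"delta_rot":[0,0,0]}
  ]
}}

```text
time: 11.45
position: [609.9, 34.0, 59.6]
tool_rot: [0.124, 0.58, 0.788, 0.167]
ft_force: [-7.5, -2.5, 9.5]
finger_gap: 9.1
```

```bash
python3 - <<'E'
from h import *
upd([0,.33,.146],[0,0,0]); model()
cv2.imwrite('pics/w10.png',cv2.resize(env.capture('wrist')[120:360,300:580],None,fx=2.5,fy=2.5,interpolation=cv2.INTER_CUBIC))
for nn,z,pi in [(655,0,-3),(650,40,-4),(645,85,-4)]:
    p,Rg=tcp([*(nn*n-148.5*t),z],17.4,pi,up=60); rel(p,Rg)
E
```

```text
cmd [609.   35.9  58.7] meas-cmd [ 0.9 -1.9  0.9] rot err deg [ 0.03 -0.18  0.1 ] t 11.45 F [-7.5 -2.5  9.5] M [-0.03 -0.22  0.  ] gap 9.1
scoop C [ 6.79e+02  5.53e+01 -1.00e-01] n 664.5 t -150.3 lip [724.9  69.5  -0.9] zaxis tilt 1.02
slide [-0.015, -0.344, -0.038] rot [-0.798, -0.003, -0.003]
slide [-0.015, -0.086, -0.981] rot [-0.998, -0.003, -0.003]
slide [-0.015, 0.257, -2.06] rot [-0.998, -0.003, -0.003]
```

View pics/w10.png

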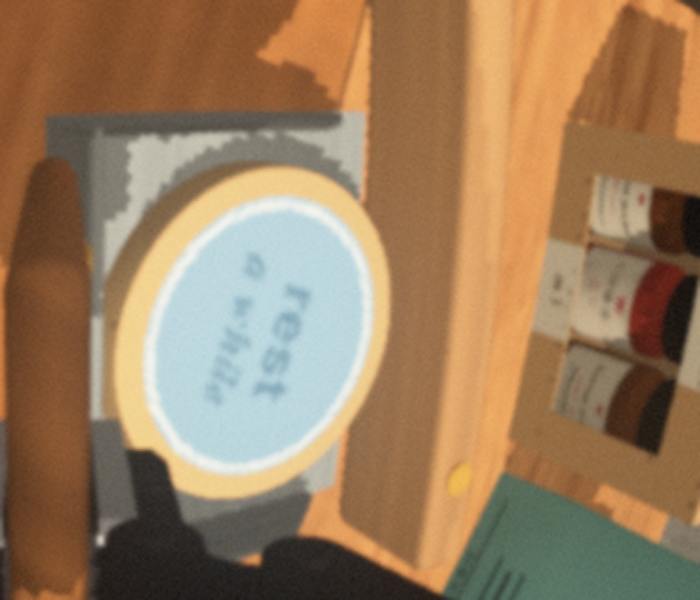

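The pack lies fully on the pan. I back off a few mm with the lip slightly up, then lift.

Request:
{"method": "send_rows", "body": {
  "targets": [
    {"slide":[0,-0.12,-0.02],"delta_rot":[-0.3,0,0]},
    {"slide":[0,-0.25,-0.06],"delta_rot":[-0.6,0,0]},
    {"slide":[-0.01,-0.3,-0.25],"delta_rot":[-0.8,0,0]},
    {"slide":[-0.01,-0.2,-0.55],"delta_rot":[-1,0,0]},
    {"slide":[-0.01,-0.08,-0.98],"delta_rot":[-1,0,0]},
    {"slide":[-0.01,0.06,-1.4],"delta_rot":[-1,0,0]},
    {"slide":[-0.01,0.18,-1.8],"delta_rot":[-1,0,0]},
    {"slide":[-0.01,0.26,-2.06],"delta_rot":[-1,0,0]}
  ]
}}

```text
time: 12.3
position: [587.0, 27.1, 139.9]
tool_rot: [0.149, 0.574, 0.78, 0.201]
ft_force: [0.3, 0.5, -3.7]
finger_gap: 9.2
```

```bash
python3 - <<'E'
from h import *
upd([-.01,.26,-2.06],[-1,0,0]); model()
cv2.imwrite('pics/w11.png',env.capture('wrist'))
im=env.capture('side'); cv2.imwrite('pics/s2.png',im[150:390,180:500].repeat(2,0).repeat(2,1))
E
```

```text
cmd [586.2  28.3 138.2] meas-cmd [ 0.7 -1.2  1.7] rot err deg [ 0.08 -0.21  0.09] t 12.3 F [ 0.3  0.5 -3.7] M [-0.22  0.77  0.04] gap 9.2
scoop C [660.7  49.9  86.7] n 645.4 t -150.0 lip [706.5  64.   90. ] zaxis tilt 3.94
```

View pics/w11.png

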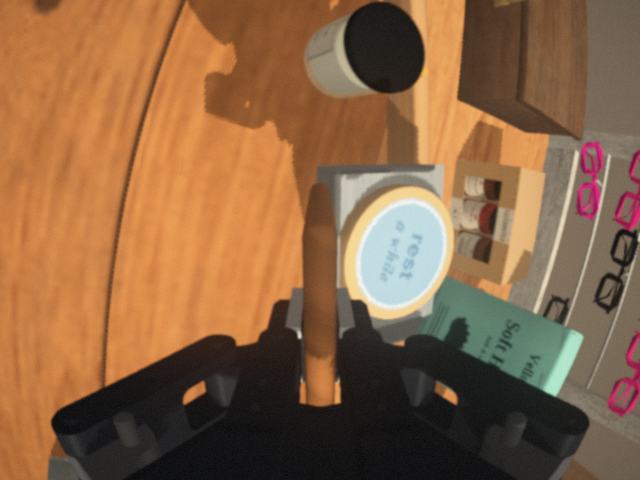

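View pics/s2.png

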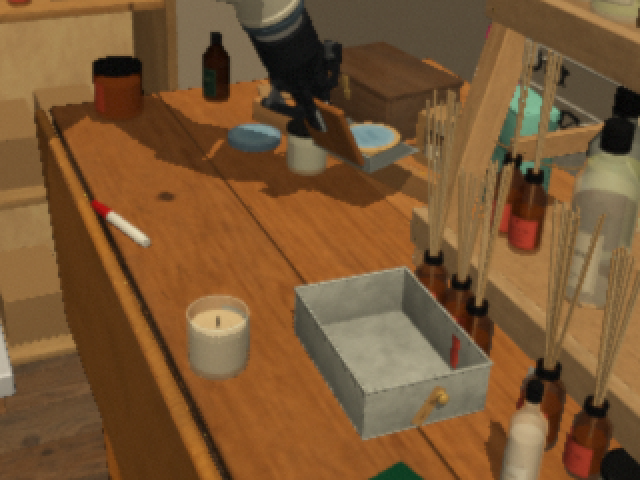

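```bash
cat >> h.py <<'E'
def packinscoop(show=True):
    P,Rt=pose(); S=Rt*Rsc(0).inv(); C=P-S.apply([-48-.42262*60,0,4+.90631*60])
    for d in env.masks_of('wrist','pack_a')[:2]:
        m=d['pixels'].astype(np.uint8); k=max(cv2.findContours(m,0,1)[0],key=cv2.contourArea)[:,0]
        q=[]
        for u in k:
            o,dd=wray(u); o=S.inv().apply(o-C); dd=S.inv().apply(dd); q.append((o+dd*(13-o[2])/dd[2])[:2])
        (x,y),r=cv2.minEnclosingCircle(np.array(q,np.float32)); print('pack in scoop',round(d['conf'],2),round(x,1),round(y,1),'r',round(r,1))
E
python3 - <<'E'
from h import *
env.capture('wrist'); packinscoop()
E
```

```text
pack in scoop 0.93 2.6 3.7 r 47.2
```

```bash
python3 - <<'E'
from h import *
im=env.capture('top'); cv2.imwrite('pics/t2.png',cv2.resize(im[205:305,355:485],None,fx=6,fy=6,interpolation=cv2.INTER_CUBIC))
im=env.capture('side'); cv2.imwrite('pics/s3.png',cv2.resize(im[270:380,310:440],None,fx=5,fy=5,interpolation=cv2.INTER_CUBIC))
E
```

```text
(no output)
```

View pics/t2.png

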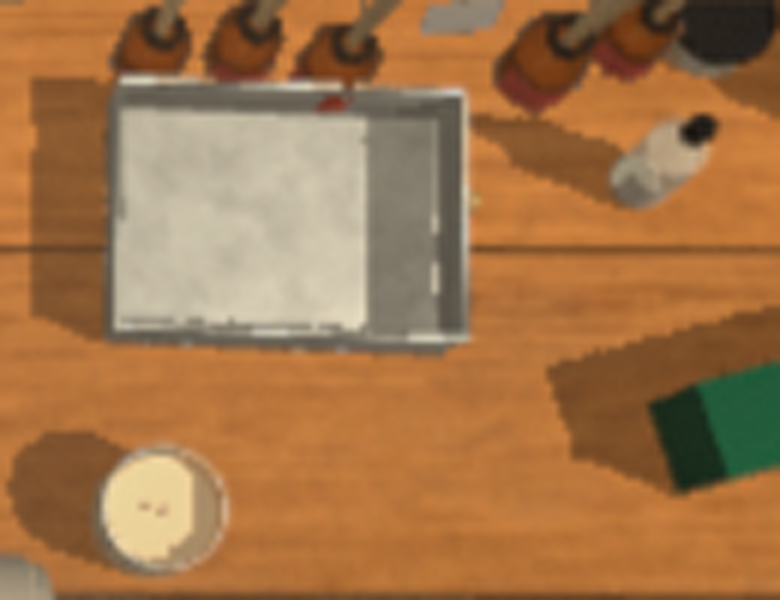

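View pics/s3.png

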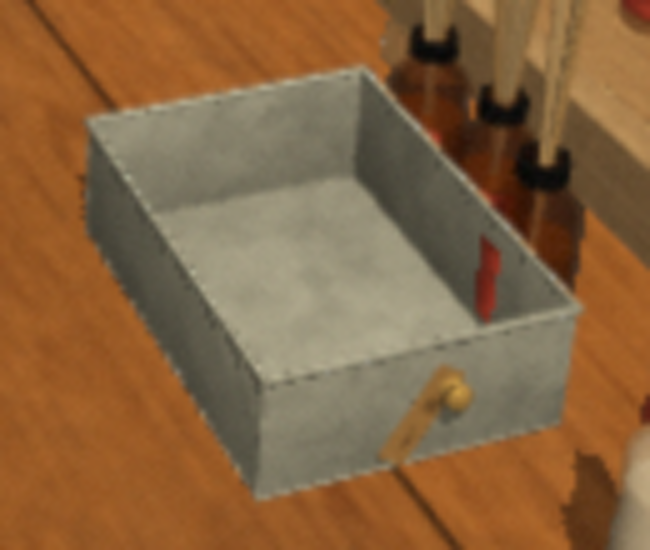

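```bash
python3 - <<'E'
from h import *
A=[onz('top',(x/6+355,y/6+205),58)[:2].round(1) for x,y in [(118,78),(466,90),(468,340),(112,340)]]
B=[onz('side',(x/5+310,y/5+270),58)[:2].round(1) for x,y in [(362,70),(577,305),(265,385),(92,118)]]
for a,b in zip(A,B): print(a,b)
for Q in (A,B):
    c=np.mean(Q,0); v=Q[0]-Q[1]; w=Q[0]-Q[3]; print(c,np.hypot(*v),np.hypot(*w),np.degrees(np.arctan2(v[1],v[0])),np.degrees(np.arctan2(w[1],w[0])))
E
```

```text
[ 585.2 -203.4] [ 585.  -205.5]
[ 579.  -390.9] [ 579.9 -387.3]
[ 442.6 -384.7] [ 443.7 -386. ]
[ 442.1 -196.6] [ 454.2 -198.4]
[ 512.225 -293.9  ] 187.60247866166372 143.2614742350504 88.10610961900619 -2.720604053504171
[ 515.7 -294.3] 181.8715205852747 130.992557040467 88.39311408375322 -3.1070428041446427
```

```bash
python3 - <<'E'
from h import *
chk();packinscoop()
p,Rg=tcp([520,-60,115],-30,-4,up=60); rel(p,Rg)
E
```

```text
cmd [586.2  28.3 138.2] meas-cmd [ 0.2 -0.2 -0.5] rot err deg [ 0.14 -0.12  0.14] t 12.6 F [-0.3 -0.3 -4.1] M [-0.27  0.77  0.  ] gap 9.4
pack in scoop 0.93 3.6 3.3 r 47.4
slide [-0.19, -2.739, -2.375] rot [0.001, -4.599, 8.288]
```

Request:
{"method": "send_rows", "body": {
  "targets": [
    {"slide":[-0.01,-0.15,-0.2],"delta_rot":[0,-0.3,0.5]},
    {"slide":[-0.04,-0.5,-0.5],"delta_rot":[0,-0.9,1.6]},
    {"slide":[-0.07,-0.95,-0.85],"delta_rot":[0,-1.6,2.9]},
    {"slide":[-0.1,-1.4,-1.22],"delta_rot":[0,-2.3,4.2]},
    {"slide":[-0.13,-1.85,-1.6],"delta_rot":[0,-3.1,5.6]},
    {"slide":[-0.16,-2.25,-1.95],"delta_rot":[0,-3.8,6.9]},
    {"slide":[-0.18,-2.57,-2.23],"delta_rot":[0,-4.4,7.8]},
    {"slide":[-0.19,-2.74,-2.375],"delta_rot":[0,-4.6,8.29]}
  ]
}}

```text
time: 13.45
position: [472.0, -12.2, 161.7]
tool_rot: [0.182, 0.741, 0.629, 0.151]
ft_force: [-0.5, -1.0, -4.5]
finger_gap: 9.1
```

```bash
python3 - <<'E'
from h import *
upd([-.19,-2.74,-2.375],[0,-4.6,8.29]); model()
env.capture('wrist'); packinscoop()
yt=-91.8; a=np.radians(88.2); tx=np.array([np.cos(a),np.sin(a)]); O=np.array([514,-300.6])
c=O+tx*(0+48); print(c)
p,Rg=tcp([*c,115],yt,-4,up=60); rel(p,Rg)
E
```

```text
cmd [453.1 -21.4 168.1] meas-cmd [18.9  9.2 -6.4] rot err deg [  1.53   9.49 -18.27] t 13.45 F [-0.5 -1.  -4.5] M [0.18 0.79 0.03] gap 9.1
scoop C [546.7 -24.8 106.5] n 514.2 t -187.2 lip [594.  -32.7 108.5] zaxis tilt 2.43
pack in scoop 0.84 4.5 3.6 r 46.9
[ 515.50771644 -252.6236851 ]
slide [-2.523, 2.913, 1.614] rot [0.0, -5.992, 10.808]
```

```bash
python3 - <<'E'
from h import *
p,Rr=pose(); setcmd(p,Rr);chk(); print(env.get_state()['joint_pos'].round(2))
p,Rg=tcp([515,-130,115],-50,-4,up=60); rel(p,Rg)
E
```

```text
cmd [470.7 -11.9 161.5] meas-cmd [0. 0. 0.] rot err deg [0. 0. 0.] t 13.55 F [-0.1  0.6 -4.3] M [0.16 0.75 0.05] gap 9.1
[-0.    0.19  2.31 -0.45  0.18  0.58]
slide [-1.476, 0.169, -0.092] rot [-0.3, -3.788, 7.193]
```

Request:
{"method": "send_rows", "body": {
  "targets": [
    {"slide":[-0.1,0.01,0],"delta_rot":[0,-0.2,0.4]},
    {"slide":[-0.3,0.03,-0.02],"delta_rot":[-0.06,-0.8,1.4]},
    {"slide":[-0.5,0.06,-0.03],"delta_rot":[-0.1,-1.3,2.4]},
    {"slide":[-0.7,0.08,-0.04],"delta_rot":[-0.14,-1.8,3.4]},
    {"slide":[-0.9,0.1,-0.06],"delta_rot":[-0.18,-2.3,4.4]},
    {"slide":[-1.1,0.13,-0.07],"delta_rot":[-0.23,-2.8,5.4]},
    {"slide":[-1.3,0.15,-0.08],"delta_rot":[-0.27,-3.3,6.3]},
    {"slide":[-1.48,0.17,-0.09],"delta_rot":[-0.3,-3.8,7.2]}
  ]
}}

```text
time: 14.35
position: [468.6, -70.3, 168.3]
tool_rot: [0.235, 0.91, 0.331, 0.087]
ft_force: [1.0, -1.0, -3.6]
finger_gap: 9.4
```

```bash
python3 - <<'E'
from h import *
upd([-1.48,.17,-.09],[-.3,-3.8,7.2]); model();print(env.get_state()['joint_pos'].round(2))
env.capture('wrist'); packinscoop()
yt=-91.8; a=np.radians(88.2); tx=np.array([np.cos(a),np.sin(a)]); O=np.array([514,-300.6])
c=O+tx*(0+48); print(c)
p,Rg=tcp([*c,115],yt,-2,up=60); rel(p,Rg)
E
```

```text
cmd [465.4 -71.  168.1] meas-cmd [3.2 0.7 0.2] rot err deg [0.02 0.16 0.04] t 14.35 F [ 1.  -1.  -3.6] M [0.61 0.49 0.05] gap 9.4
scoop C [ 518.3 -129.4  115.1] n 455.9 t -278.5 lip [ 549.1 -166.1  118.5] zaxis tilt 3.99
[ 0.08  0.24  2.23 -0.88  0.53  1.69]
pack in scoop 0.79 0.9 0.0 r 47.0
pack in scoop 0.69 -13.8 -19.4 r 88.3
[ 515.50771644 -252.6236851 ]
slide [-0.7, 2.551, 1.338] rot [0.387, -3.914, 7.374]
```

Request:
{"method": "send_rows", "body": {
  "targets": [
    {"slide":[-0.05,0.15,0.08],"delta_rot":[0,-0.2,0.4]},
    {"slide":[-0.14,0.5,0.27],"delta_rot":[0.08,-0.8,1.5]},
    {"slide":[-0.24,0.87,0.46],"delta_rot":[0.13,-1.3,2.5]},
    {"slide":[-0.34,1.24,0.65],"delta_rot":[0.2,-1.9,3.6]},
    {"slide":[-0.44,1.62,0.85],"delta_rot":[0.25,-2.5,4.7]},
    {"slide":[-0.54,2.0,1.05],"delta_rot":[0.3,-3.1,5.8]},
    {"slide":[-0.63,2.32,1.22],"delta_rot":[0.35,-3.6,6.8]},
    {"slide":[-0.7,2.55,1.34],"delta_rot":[0.39,-3.9,7.37]}
  ]
}}

```text
time: 15.25
position: [522.0, -177.8, 171.4]
tool_rot: [0.232, 0.973, -0.016, -0.001]
ft_force: [-0.0, 0.2, -4.3]
finger_gap: 8.9
```

```bash
python3 - <<'E'
from h import *
upd([-.7,2.55,1.34],[.39,-3.9,7.37]); model();print(env.get_state()['joint_pos'].round(2))
im=env.capture('wrist'); cv2.imwrite('pics/w12.png',im); packinscoop()
im=env.capture('side'); cv2.imwrite('pics/s4.png',im[150:390,180:500].repeat(2,0).repeat(2,1))
E
```

```text
cmd [ 517.9 -177.3  170.7] meas-cmd [ 4.1 -0.4  0.7] rot err deg [0.12 0.19 0.14] t 15.25 F [-0.   0.2 -4.3] M [ 0.79 -0.02  0.06] gap 8.9
scoop C [ 519.9 -252.9  115.4] n 420.5 t -396.8 lip [ 518.4 -300.9  116.9] zaxis tilt 1.86
[-0.1   0.41  1.91 -0.62  0.88  1.92]
pack in scoop 0.73 1.2 -2.0 r 47.2
```

View pics/w12.png

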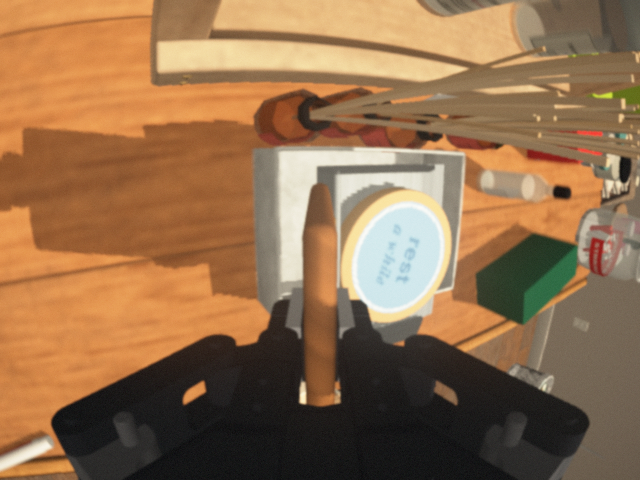

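View pics/s4.png

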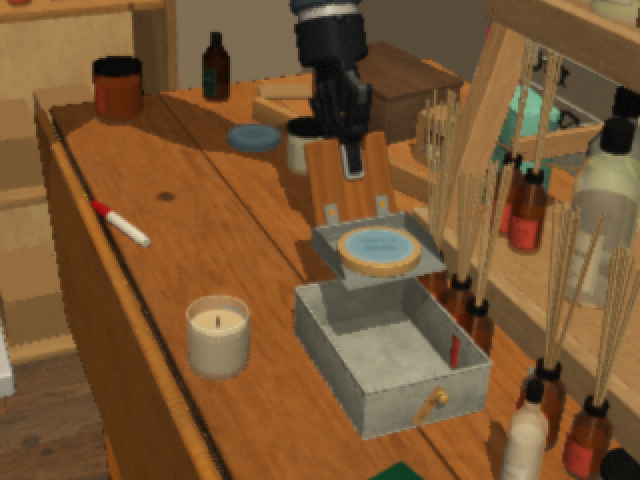

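```bash
python3 - <<'E'
from h import *
p,Rr=pose(); setcmd(p,Rr);chk(); model()
for u in [(254,150),(465,152)]: print(wonz(u,58).round(1))
cv2.imwrite('pics/w13.png',cv2.resize(env.capture('wrist')[130:340,230:490],None,fx=3,fy=3,interpolation=cv2.INTER_CUBIC))
E
```

```text
cmd [ 521.  -177.4  171.3] meas-cmd [0. 0. 0.] rot err deg [0. 0. 0.] t 15.4 F [-0.5 -0.6 -3.6] M [ 0.74 -0.03  0.  ] gap 9.6
scoop C [ 519.1 -252.6  115.4] n 419.8 t -396.3 lip [ 517.7 -300.6  117. ] zaxis tilt 1.91
[ 583.1 -187.4   58. ]
[ 577.1 -392.8   58. ]
```

View pics/w13.png

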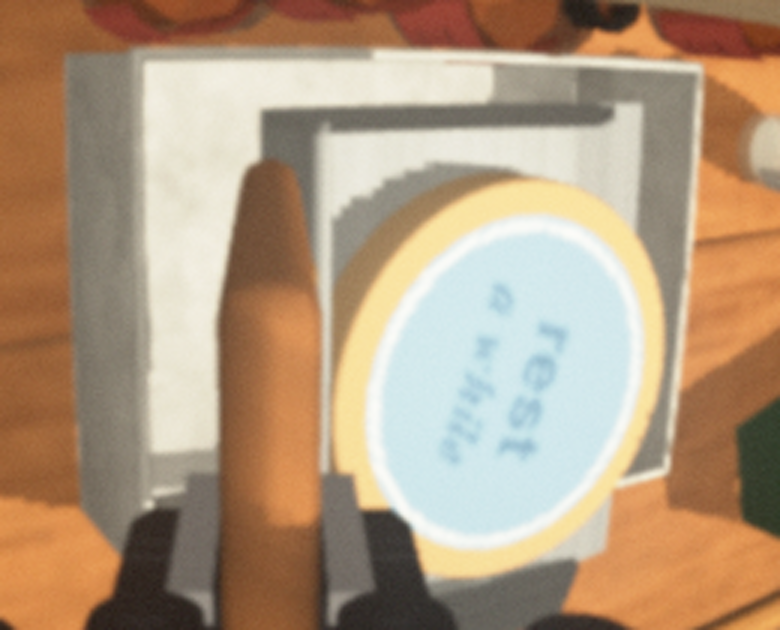

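```bash
python3 - <<'E'
from h import *
Q=[wonz((x/3+230,y/3+130),58)[:2] for x,y in [(137,50),(702,65),(668,468),(148,497)]]
for q in Q: print(q.round(1))
c=np.mean(Q,0); v=Q[0]-Q[1]; w=Q[0]-Q[3]; print(c,np.hypot(*v),np.hypot(*w),np.degrees(np.arctan2(v[1],v[0])),np.degrees(np.arctan2(w[1],w[0])))
E
```

```text
[ 583.7 -202.5]
[ 576.7 -390.7]
[ 440.1 -386.4]
[ 474.3 -199. ]
[ 518.67894786 -294.65504098] 188.32717386478515 109.46039802144897 87.88052954960453 -1.80126394905544
```

```bash
cat >> h.py <<'E'
ta=np.radians(87.9); tx=np.array([np.cos(ta),np.sin(ta)]); TO=np.array([512.4,-301.5])
def lipT(lx,z,pitch,ly=0,yaw=-92.1):
    S=R.from_euler('ZY',[yaw,pitch],degrees=True)
    ty=np.array([-tx[1],tx[0]])
    L=np.r_[TO+tx*lx+ty*ly,z]
    return tcp(L-S.apply([48,0,0]),yaw,pitch,up=60)
E
python3 - <<'E'
from h import *
p,Rr=pose(); setcmd(p,Rr);chk(); model()
for a in [(-20,75,15),(-20,40,20),(-20,12,20)]: rel(*lipT(*a))
E
```

```text
cmd [ 520.3 -177.   171.2] meas-cmd [0. 0. 0.] rot err deg [0. 0. 0.] t 15.45 F [-0.2  0.3 -5. ] M [ 0.79 -0.01  0.  ] gap 9.7
scoop C [ 518.4 -252.2  115.3] n 419.2 t -395.7 lip [ 517.  -300.1  116.9] zaxis tilt 1.91
slide [-0.093, 0.855, 0.669] rot [3.38, -0.069, 0.088]
slide [-0.097, 0.735, 1.349] rot [4.38, -0.065, 0.091]
slide [-0.099, 0.418, 1.973] rot [4.38, -0.065, 0.091]
```

Request:
{"method": "send_rows", "body": {
  "targets": [
    {"slide":[-0.02,0.1,0.08],"delta_rot":[0.4,0,0]},
    {"slide":[-0.04,0.3,0.24],"delta_rot":[1.2,-0.02,0.03]},
    {"slide":[-0.06,0.52,0.41],"delta_rot":[2.0,-0.04,0.05]},
    {"slide":[-0.08,0.74,0.57],"delta_rot":[2.8,-0.06,0.07]},
    {"slide":[-0.09,0.86,0.67],"delta_rot":[3.38,-0.07,0.09]},
    {"slide":[-0.09,0.86,0.67],"delta_rot":[3.38,-0.07,0.09]},
    {"slide":[-0.09,0.86,0.67],"delta_rot":[3.38,-0.07,0.09]},
    {"slide":[-0.09,0.86,0.67],"delta_rot":[3.38,-0.07,0.09]}
  ]
}}

```text
time: 16.25
position: [515.5, -218.7, 163.2]
tool_rot: [0.088, 0.996, -0.018, -0.002]
ft_force: [-0.1, -0.6, -4.8]
finger_gap: 9.2
```

```bash
python3 - <<'E'
from h import *
upd([-.09,.86,.67],[3.38,-.07,.09]); model()
im=env.capture('wrist'); packinscoop();cv2.imwrite('pics/w14.png',im)
p,Rr=pose(); setcmd(p,Rr);model()
for a in [(-20,75,15),(-20,40,20),(-20,12,20),(-20,12,44)]: rel(*lipT(*a))
E
```

```text
cmd [ 515.5 -219.6  162.9] meas-cmd [0.  1.  0.3] rot err deg [-0.08  0.01 -0.02] t 16.25 F [-0.1 -0.6 -4.8] M [ 0.37 -0.04 -0.  ] gap 9.2
scoop C [ 513.5 -274.5   87.9] n 407.9 t -415.5 lip [ 511.8 -320.9   75.5] zaxis tilt 14.92
pack in scoop 0.55 1.9 -2.3 r 47.1
scoop C [ 513.9 -274.5   88. ] n 408.3 t -415.6 lip [ 512.2 -320.8   75.6] zaxis tilt 14.93
slide [-0.011, 0.018, 0.015] rot [0.014, -0.006, 0.003]
slide [-0.012, 0.1, 0.701] rot [1.014, -0.006, 0.004]
slide [-0.012, -0.023, 1.39] rot [1.014, -0.006, 0.004]
slide [-0.012, 1.273, 0.86] rot [5.814, -0.005, 0.005]
```

View pics/w14.png

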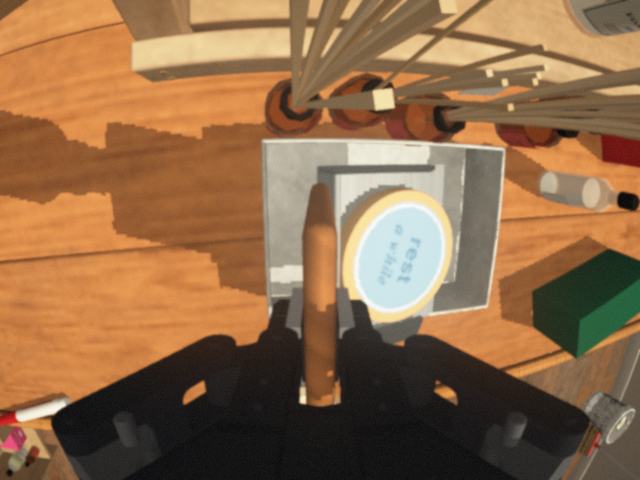

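```bash
python3 - <<'E'
from h import *
for u in [(263,141),(505,149),(488,303),(268,308)]: print(wonz(u,58)[:2].round(1))
p,Rr=pose(); setcmd(p,Rr);model()
for a in [(-20,40,20),(-20,12,20)]: rel(*lipT(*a))
E
```

```text
[ 584.4 -201.8]
[ 577.4 -390.5]
[ 444.  -385.6]
[ 465.9 -196.8]
scoop C [ 513.9 -274.5   88. ] n 408.3 t -415.6 lip [ 512.2 -320.8   75.6] zaxis tilt 14.93
slide [-0.012, 0.1, 0.701] rot [1.014, -0.006, 0.004]
slide [-0.012, -0.023, 1.39] rot [1.014, -0.006, 0.004]
```

Request:
{"method": "send_rows", "body": {
  "targets": [
    {"slide":[0.01,0.02,0.15],"delta_rot":[0.2,0,0]},
    {"slide":[0.01,0.06,0.4],"delta_rot":[0.6,0,0]},
    {"slide":[0.01,0.1,0.7],"delta_rot":[1,0,0]},
    {"slide":[0.01,0.06,0.95],"delta_rot":[1,0,0]},
    {"slide":[0.01,0.02,1.2],"delta_rot":[1,0,0]},
    {"slide":[0.01,-0.02,1.37],"delta_rot":[1,0,0]},
    {"slide":[0.01,-0.02,1.39],"delta_rot":[1,0,0]},
    {"slide":[0.01,-0.02,1.39],"delta_rot":[1,0,0]}
  ]
}}

```text
time: 17.15
position: [516.1, -228.3, 108.3]
tool_rot: [0.044, 0.999, -0.019, -0.001]
ft_force: [-0.0, -0.7, -3.2]
finger_gap: 9.3
```

```bash
python3 - <<'E'
from h import *
upd([.01,-.02,1.39],[1,0,0]); model()
im=env.capture('wrist'); packinscoop();cv2.imwrite('pics/w15.png',im)
im=env.capture('side'); cv2.imwrite('pics/s5.png',im[150:390,180:500].repeat(2,0).repeat(2,1))
for a in [(-20,11,30),(-20,11,38),(-20,11,45)]: rel(*lipT(*a,ly=-1))
E
```

```text
cmd [ 516.  -227.6  108.4] meas-cmd [ 0.1 -0.7 -0.1] rot err deg [0.02 0.   0.07] t 17.15 F [-0.  -0.7 -3.2] M [ 0.32 -0.03  0.06] gap 9.3
scoop C [ 514.4 -277.3   28.4] n 407.9 t -418.4 lip [ 512.7 -322.4   12. ] zaxis tilt 19.95
pack in scoop 0.97 2.5 -2.3 r 47.2
slide [0.003, 0.48, -0.305] rot [2.014, -0.006, 0.005]
slide [0.003, 0.905, -0.505] rot [3.614, -0.005, 0.005]
slide [0.003, 1.297, -0.631] rot [5.014, -0.005, 0.005]
```

View pics/s5.png

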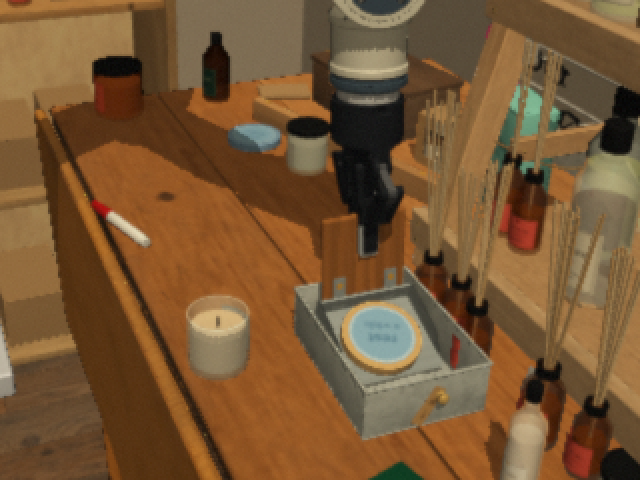

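Inside the tray with free margins, and the lip is about 10 mm above the floor. Tipping now.

Request:
{"method": "send_rows", "body": {
  "targets": [
    {"slide":[0,0.24,-0.15],"delta_rot":[1,0,0]},
    {"slide":[0,0.48,-0.305],"delta_rot":[2,0,0]},
    {"slide":[0,0.69,-0.41],"delta_rot":[2.8,0,0]},
    {"slide":[0,0.9,-0.505],"delta_rot":[3.6,0,0]},
    {"slide":[0,1.1,-0.57],"delta_rot":[4.3,0,0]},
    {"slide":[0,1.3,-0.63],"delta_rot":[5,0,0]},
    {"slide":[0,1.3,-0.63],"delta_rot":[5,0,0]},
    {"slide":[0,1.3,-0.63],"delta_rot":[5,0,0]}
  ]
}}

```text
time: 18.1
position: [514.1, -278.5, 138.1]
tool_rot: [-0.172, 0.985, -0.019, 0.004]
ft_force: [0.3, 0.7, -3.7]
finger_gap: 9.2
```

```bash
python3 - <<'E'
from h import *
upd([0,1.3,-.63],[5,0,0]); model()
im=env.capture('wrist'); cv2.imwrite('pics/w16.png',im)
im=env.capture('side'); cv2.imwrite('pics/s6.png',im[150:390,180:500].repeat(2,0).repeat(2,1))
E
```

```text
cmd [ 514.2 -277.1  138.1] meas-cmd [-0.1 -1.4  0.1] rot err deg [-0.08  0.08  0.13] t 18.1 F [ 0.3  0.7 -3.7] M [-0.33  0.04 -0.01] gap 9.2
scoop C [ 513.8 -289.4   45. ] n 403.7 t -429.8 lip [ 512.5 -323.4   11.2] zaxis tilt 44.85
```

View pics/w16.png

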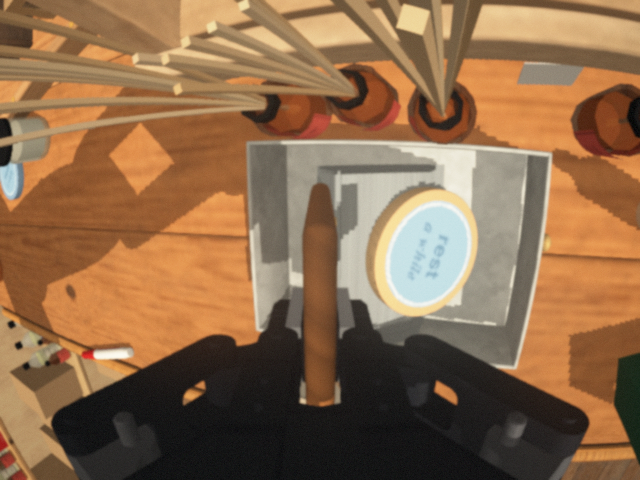

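View pics/s6.png

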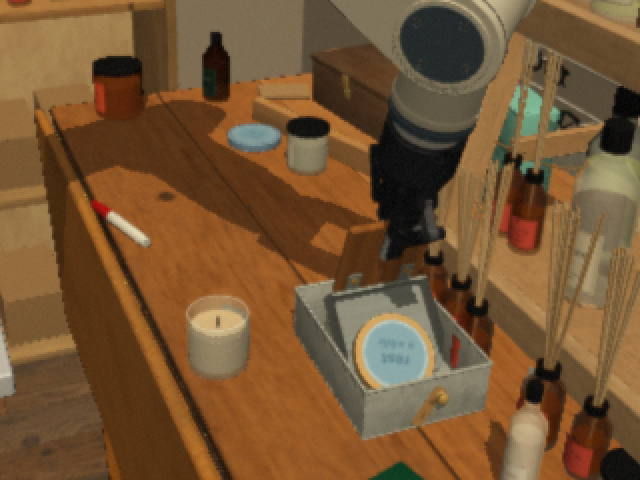

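The pack slid down with its front edge on the tray floor. I draw the scoop back horizontally under it so it lies down gently.

```bash
python3 - <<'E'
from h import *
for a in [(10,11,45),(45,11,45),(50,40,45),(50,90,30)]: rel(*lipT(*a,ly=-1))
E
```

```text
slide [0.003, -0.708, 0.256] rot [0.014, -0.004, 0.006]
slide [0.003, -1.531, 0.555] rot [0.014, -0.004, 0.006]
slide [0.004, -1.895, -0.084] rot [0.014, -0.004, 0.006]
slide [0.005, -2.924, -0.619] rot [-2.986, -0.005, 0.006]
```

Request:
{"method": "send_rows", "body": {
  "targets": [
    {"slide":[0,-0.15,0.055],"delta_rot":[0,0,0]},
    {"slide":[0,-0.35,0.128],"delta_rot":[0,0,0]},
    {"slide":[0,-0.55,0.2],"delta_rot":[0,0,0]},
    {"slide":[0,-0.75,0.272],"delta_rot":[0,0,0]},
    {"slide":[0,-0.95,0.345],"delta_rot":[0,0,0]},
    {"slide":[0,-1.15,0.417],"delta_rot":[0,0,0]},
    {"slide":[0,-1.35,0.49],"delta_rot":[0,0,0]},
    {"slide":[0,-1.5,0.545],"delta_rot":[0,0,0]}
  ]
}}

```text
time: 19.0
position: [516.6, -213.5, 138.2]
tool_rot: [-0.173, 0.985, -0.019, 0.004]
ft_force: [0.2, 0.8, -3.8]
finger_gap: 9.3
```

```bash
python3 - <<'E'
from h import *
upd([0,-1.5,.545],[0,0,0]); model()
im=env.capture('wrist'); cv2.imwrite('pics/w17.png',im)
for a in [(50,40,45),(50,110,30),(60,125,10)]: rel(*lipT(*a,ly=-1))
E
```

```text
cmd [ 516.5 -213.4  138. ] meas-cmd [ 0.1 -0.2  0.1] rot err deg [0.03 0.05 0.07] t 19.0 F [ 0.2  0.8 -3.8] M [-0.2  -0.05 -0.02] gap 9.3
scoop C [ 516.3 -224.2   45. ] n 425.6 t -368.3 lip [ 515.  -258.1   11.1] zaxis tilt 44.96
slide [0.004, -0.395, -0.629] rot [0.014, -0.004, 0.006]
slide [0.005, -1.594, -1.634] rot [-2.986, -0.005, 0.006]
slide [0.005, -2.465, -0.849] rot [-6.986, -0.006, 0.005]
```

View pics/w17.png

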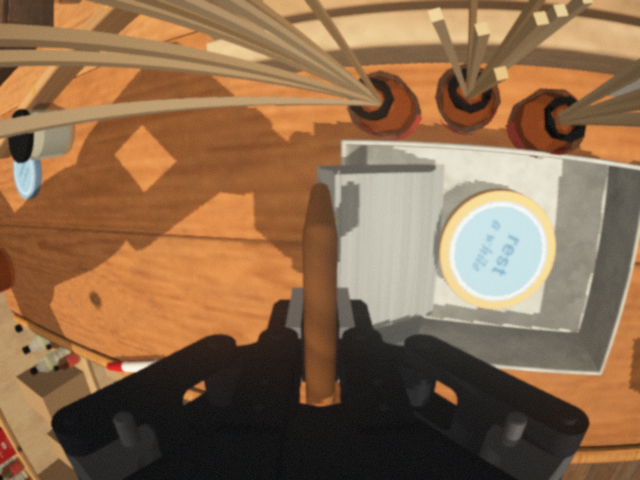

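The pack lies flat in the tray. Now lift out.

Request:
{"method": "send_rows", "body": {
  "targets": [
    {"slide":[0,-0.25,-0.2],"delta_rot":[0,0,0]},
    {"slide":[0,-0.38,-0.6],"delta_rot":[0,0,0]},
    {"slide":[0,-0.7,-0.95],"delta_rot":[-0.5,0,0]},
    {"slide":[0,-1.15,-1.3],"delta_rot":[-1.8,0,0]},
    {"slide":[0,-1.6,-1.63],"delta_rot":[-3,0,0]},
    {"slide":[0,-1.9,-1.35],"delta_rot":[-4.3,0,0]},
    {"slide":[0,-2.2,-1.1],"delta_rot":[-5.7,0,0]},
    {"slide":[0,-2.47,-0.85],"delta_rot":[-7,0,0]}
  ]
}}

```text
time: 19.85
position: [520.3, -132.5, 205.7]
tool_rot: [0.133, 0.991, -0.02, 0.0]
ft_force: [-0.2, -0.2, -4.6]
finger_gap: 9.3
```

```bash
python3 - <<'E'
from h import *
upd([0,-2.47,-.85],[-7,0,0]); model();print(env.get_state()['joint_pos'].round(2))
im=env.capture('wrist'); cv2.imwrite('pics/w18.png',im)
im=env.capture('side'); cv2.imwrite('pics/s7.png',im[150:390,180:500].repeat(2,0).repeat(2,1))
# left pack approach
for d in env.masks_of('side','pack_a')[:3]:
    ys,xs=np.nonzero(d['pixels']); print('side pack',round(d['conf'],2),onz('side',(xs.mean(),ys.mean()),10).round(1))
env.capture('top')
for d in env.masks_of('top','pack_a')[:3]:
    ys,xs=np.nonzero(d['pixels']); c=onz('top',(xs.mean(),ys.mean()),10); print('top pack',round(d['conf'],2),len(xs),c.round(1),n@c[:2],t@c[:2])
E
```

```text
cmd [ 519.4 -132.1  203.7] meas-cmd [ 0.9 -0.4  2. ] rot err deg [-0.22  0.23  0.24] t 19.85 F [-0.2 -0.2 -4.6] M [ 0.38  0.06 -0.04] gap 9.3
scoop C [ 518.2 -194.9  135.8] n 436.2 t -341.0 lip [ 516.4 -242.2  127.7] zaxis tilt 9.72
[-0.12  0.33  1.88 -0.33  0.93  1.68]
side pack 0.73 [ 515.5 -296.3   10. ]
side pack 0.52 [589.6 291.5  10. ]
top pack 0.76 538 [ 512.7 -299.1   10. ] 399.78593290774717 -438.76834877374614
top pack 0.69 521 [592.3 299.7  10. ] 654.7901476224987 108.92529520543907
```

View pics/s7.png

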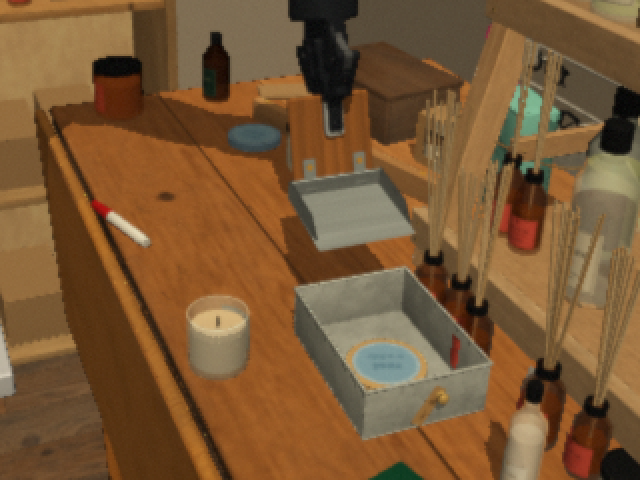

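View pics/w18.png

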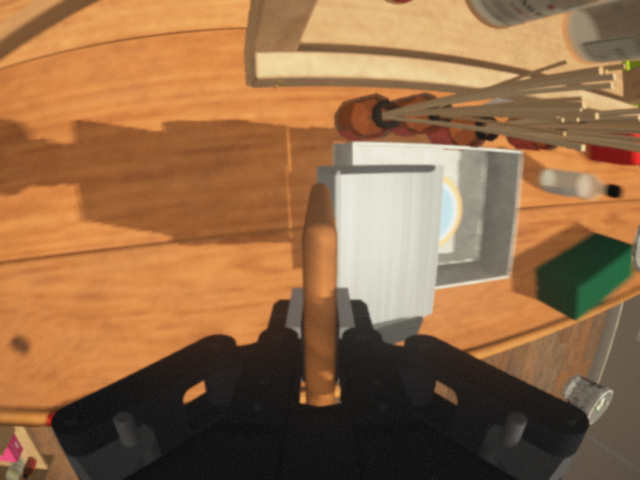

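```bash
cat > kin.py <<'E'
from h import *
s=env.get_state()
def row(P,q,J):
    z=R.from_quat(np.r_[q[1:],q[0]]).apply([0,0,1]); e=np.array([np.cos(J[0]),np.sin(J[0]),0]); k=np.array([0,0,1.])
    d=lambda a:np.sin(a)*e+np.cos(a)*k
    return np.stack([k,e,d(J[1]),d(J[1]+J[2]),d(J[1]+J[2]+np.pi/2),z],1),np.array(P)
D=[([189.7,594.9,230.5],[0,.1538,.9881,-.0007],[1.24302,.42384,1.63073]),
([522,-177.8,171.4],[.232,.973,-.016,-.001],[-.1,.41,1.91]),
([468.6,-70.3,168.3],[.235,.91,.331,.087],[.08,.24,2.23]),
(s['position'],s['tool_rot'],s['joint_pos'])]
A=np.vstack([row(*d)[0] for d in D]);b=np.hstack([row(*d)[1] for d in D])
X=np.linalg.lstsq(A,b,rcond=1e-3)[0]; print(X.round(0),(A@X-b).round(0))
E
python3 kin.py
```

```text
[302.  24. 534. 469.  77. 273.] [11. -5. -0.  1.  2.  2. -1. -0. -1.  1. -5. -0.]
```

```bash
cat >> kin.py <<'E'
from scipy.optimize import least_squares
h0,a1,a2,a3,a4,L6=X
def ik(p,Rt):
    z=Rt.apply([0,0,1]); w=p-L6*z; az=np.arctan2(w[1],w[0]); r=np.hypot(w[0],w[1])
    f=lambda q:[a1+a2*np.sin(q[0])+a3*np.sin(q[0]+q[1])+a4*np.cos(q[0]+q[1])-r, h0+a2*np.cos(q[0])+a3*np.cos(q[0]+q[1])-a4*np.sin(q[0]+q[1])-w[2]]
    best=least_squares(f,[.3,2.],bounds=([-.9,.09],[2.11,2.58])); q=best.x
    e=np.array([np.cos(az),np.sin(az),0]);k=np.array([0,0,1.]);s_=q.sum()
    F=np.sin(s_)*e+np.cos(s_)*k; N=np.cos(s_)*e-np.sin(s_)*k; B=np.cross(k,e)
    j5=np.arccos(F@z); j4=np.degrees(np.arctan2(z@B,z@N))
    print('az',round(az,2),'q',q.round(2),'cost',round(best.cost,1),'forearm pitch',np.degrees(s_).round(0),'j5',round(j5,2),'j4dir',j4.round(0))
print(s['joint_pos'].round(2))
ik(*pose())
for nn,tt,z in [(514,-148,0),(664,-148,0),(512,109,0),(540,109,0),(560,109,0),(664,109,0),(512,109,60),(540,109,60),(640,109,80)]:
    print(nn,tt,z,end=' '); ik(*tcp([*(nn*n+tt*t),z],17.4,0,up=60))
E
python3 kin.py
```

```text
[302.  24. 534. 469.  77. 273.] [11. -5. -0.  1.  2.  2. -1. -0. -1.  1. -5. -0.]
[-0.13  0.33  1.88 -0.33  0.94  1.67]
az -0.12 q [0.32 1.88] cost 0.0 forearm pitch 126.0 j5 0.94 j4dir -19.0
514 -148 0 az -0.12 q [0.49 2.32] cost 0.0 forearm pitch 161.0 j5 0.19 j4dir 110.0
664 -148 0 az 0.0 q [0.59 2.01] cost 0.0 forearm pitch 149.0 j5 0.18 j4dir 45.0
512 109 0 az 0.63 q [0.48 2.35] cost 0.0 forearm pitch 162.0 j5 0.17 j4dir -128.0
540 109 0 az 0.6 q [0.49 2.29] cost 0.0 forearm pitch 160.0 j5 0.14 j4dir -118.0
560 109 0 az 0.59 q [0.51 2.25] cost 0.0 forearm pitch 158.0 j5 0.13 j4dir -108.0
664 109 0 az 0.53 q [0.58 2.03] cost 0.0 forearm pitch 150.0 j5 0.14 j4dir -43.0
512 109 60 az 0.63 q [0.3  2.34] cost 0.0 forearm pitch 151.0 j5 0.16 j4dir -56.0
540 109 60 az 0.6 q [0.33 2.28] cost 0.0 forearm pitch 149.0 j5 0.17 j4dir -48.0
640 109 80 az 0.54 q [0.39 2.07] cost 0.0 forearm pitch 141.0 j5 0.28 j4dir -21.0
```

```bash
cat >> h.py <<'E'
def tcpL(center,yaw,pitch=0,phi=20.,gp=79.):
    # leaned grip: grasp point gp up the slab, tool turned phi deg about its y
    S=R.from_euler('ZY',[yaw,pitch],degrees=True); Rt=Rsc(yaw,pitch)*R.from_euler('y',phi,degrees=True)
    return np.asarray(center,float)+S.apply([-48-.42262*gp,0,4+.90631*gp])+19*Rt.apply([0,0,1]),Rt
E
cat >> kin.py <<'E'
if __name__=='__main__':
  for phi in (15,20,25):
    print('PHI',phi)
    for nn,tt,z in [(512,109,60),(512,109,0),(560,109,0),(664,109,0),(645,109,85)]:
        print(nn,z,end=' '); ik(*tcpL([*(nn*n+tt*t),z],17.4,0,phi))
    for c,y in [((515,-130,115),-50),((540,0,115),-20),((600,150,110),17),((516,-253,115),-92)]:
        print(c,y,end=' '); ik(*tcpL(c,y,-2,phi))
    for lx,z,pi in [(-20,12,20),(-20,11,45),(40,11,45),(50,110,30)]:
        S=R.from_euler('ZY',[-92.1,pi],degrees=True); L=np.r_[TO+tx*lx,z]
        print(lx,z,pi,end=' '); ik(*tcpL(L-S.apply([48,0,0]),-92.1,pi,phi))
E
python3 kin.py | sed -n '/PHI/,$p'
```

```text
PHI 15
512 60 az 0.44 q [0.31 2.36] cost 0.0 forearm pitch 153.0 j5 0.2 j4dir 89.0
512 0 az 0.44 q [0.5  2.38] cost 0.0 forearm pitch 165.0 j5 0.29 j4dir 134.0
560 0 az 0.42 q [0.52 2.27] cost 0.0 forearm pitch 160.0 j5 0.24 j4dir 118.0
664 0 az 0.39 q [0.59 2.05] cost 0.0 forearm pitch 151.0 j5 0.23 j4dir 78.0
645 85 az 0.4 q [0.39 2.07] cost 0.0 forearm pitch 141.0 j5 0.31 j4dir 46.0
(515, -130, 115) -50 az -0.07 q [0.18 2.32] cost 0.0 forearm pitch 143.0 j5 0.19 j4dir -48.0
(540, 0, 115) -20 az 0.02 q [0.17 2.33] cost 0.0 forearm pitch 143.0 j5 0.14 j4dir 38.0
(600, 150, 110) 17 az 0.07 q [0.32 2.13] cost 0.0 forearm pitch 140.0 j5 0.46 j4dir 52.0
(516, -253, 115) -92 az -0.12 q [0.34 2.07] cost 0.0 forearm pitch 138.0 j5 0.58 j4dir -49.0
-20 12 20 az -0.42 q [0.45 2.01] cost 0.0 forearm pitch 141.0 j5 0.41 j4dir 3.0
-20 11 45 az -0.69 q [0.52 1.82] cost 0.0 forearm pitch 134.0 j5 0.89 j4dir 33.0
40 11 45 az -0.6 q [0.48 1.9 ] cost 0.0 forearm pitch 136.0 j5 0.82 j4dir 35.0
50 110 30 az -0.41 q [0.25 1.95] cost 0.0 forearm pitch 126.0 j5 0.75 j4dir 15.0
PHI 20
512 60 az 0.37 q [0.
[... 1423 characters left out ...]
5 0.48 j4dir 66.0
(515, -130, 115) -50 az -0.17 q [0.19 2.37] cost 0.0 forearm pitch 147.0 j5 0.08 j4dir 130.0
(540, 0, 115) -20 az -0.11 q [0.2  2.35] cost 0.0 forearm pitch 146.0 j5 0.32 j4dir 84.0
(600, 150, 110) 17 az -0.02 q [0.37 2.09] cost 0.0 forearm pitch 141.0 j5 0.66 j4dir 60.0
(516, -253, 115) -92 az -0.15 q [0.32 2.16] cost 0.0 forearm pitch 142.0 j5 0.4 j4dir -70.0
-20 12 20 az -0.46 q [0.44 2.1 ] cost 0.0 forearm pitch 145.0 j5 0.2 j4dir 31.0
-20 11 45 az -0.73 q [0.5 1.9] cost 0.0 forearm pitch 138.0 j5 0.77 j4dir 47.0
40 11 45 az -0.63 q [0.46 1.99] cost 0.0 forearm pitch 140.0 j5 0.7 j4dir 50.0
50 110 30 az -0.44 q [0.21 2.04] cost 0.0 forearm pitch 129.0 j5 0.56 j4dir 27.0
```

```bash
cat > k2.py <<'E'
import kin
from kin import *
E
sed -i 's/^  for phi in (15,20,25):/  for phi in ():/' kin.py
python3 - <<'E' | tail -n +4
from kin import *
print(env.get_state()['joint_pos'].round(2))
for c,y in [((540,-150,160),-70),((560,-90,170),-45),((575,-40,170),-20),((575,0,120),10),((560,20,60),17.4),((560,20,0),17.4)]:
    for phi in (0,17): print(c,y,phi,end=' '); ik(*tcpL(c,y,0,phi))
print()
for c,y in [((n*645+t*109).tolist()+[85],17.4),((n*620+t*109).tolist()+[150],17.4),((600,120,170),0),((600,60,170),-30),((590,0,170),-50),((570,-80,170),-75),((530,-200,150),-92),((516,-253,115),-92)]:
    print(np.round(c),y,end=' '); ik(*tcpL(c,y,-2,17))
E
```

```text
514 -148 0 az -0.12 q [0.49 2.32] cost 0.0 forearm pitch 161.0 j5 0.19 j4dir 110.0
664 -148 0 az 0.0 q [0.59 2.01] cost 0.0 forearm pitch 149.0 j5 0.18 j4dir 45.0
512 109 0 az 0.63 q [0.48 2.35] cost 0.0 forearm pitch 162.0 j5 0.17 j4dir -128.0
540 109 0 az 0.6 q [0.49 2.29] cost 0.0 forearm pitch 160.0 j5 0.14 j4dir -118.0
560 109 0 az 0.59 q [0.51 2.25] cost 0.0 forearm pitch 158.0 j5 0.13 j4dir -108.0
664 109 0 az 0.53 q [0.58 2.03] cost 0.0 forearm pitch 150.0 j5 0.14 j4dir -43.0
512 109 60 az 0.63 q [0.3  2.34] cost 0.0 forearm pitch 151.0 j5 0.16 j4dir -56.0
540 109 60 az 0.6 q [0.33 2.28] cost 0.0 forearm pitch 149.0 j5 0.17 j4dir -48.0
640 109 80 az 0.54 q [0.39 2.07] cost 0.0 forearm pitch 141.0 j5 0.28 j4dir -21.0
[-0.13  0.33  1.88 -0.33  0.94  1.67]
(540, -150, 160) -70 0 az 0.06 q [0.25 1.99] cost 0.0 forearm pitch 129.0 j5 0.85 j4dir -33.0
(540, -150, 160) -70 17 az -0.01 q [0.17 2.14] cost 0.0 forearm pitch 132.0 j5 0.47 j4dir -38.0
(560, -90, 170) -45 0 az 0.1 q [0.16 2.08] cost 0.0 forearm pitch 129.0 j5 0.68 j4dir -31.0
(560, -90, 170) -45 17 az -0.03 q [0.1 2.2] co
[... 800 characters left out ...]
17.4 az 0.38 q [0.4 2.1] cost 0.0 forearm pitch 143.0 j5 0.3 j4dir 60.0
[559. 289. 150.] 17.4 az 0.39 q [0.23 2.12] cost 0.0 forearm pitch 134.0 j5 0.4 j4dir 42.0
[600 120 170] 0 az 0.11 q [0.16 2.14] cost 0.0 forearm pitch 132.0 j5 0.42 j4dir 37.0
[600  60 170] -30 az 0.23 q [0.16 2.15] cost 0.0 forearm pitch 132.0 j5 0.3 j4dir -16.0
[590   0 170] -50 az 0.24 q [0.18 2.11] cost 0.0 forearm pitch 132.0 j5 0.44 j4dir -38.0
[570 -80 170] -75 az 0.19 q [0.24 2.04] cost 0.0 forearm pitch 130.0 j5 0.65 j4dir -43.0
[ 530 -200  150] -92 az -0.01 q [0.28 2.04] cost 0.0 forearm pitch 133.0 j5 0.67 j4dir -46.0
[ 516 -253  115] -92 az -0.12 q [0.33 2.08] cost 0.0 forearm pitch 139.0 j5 0.54 j4dir -52.0
```

```bash
python3 - <<'E'
from h import *
p,Rr=pose(); setcmd(p,Rr); model()
rel(*tcp([565,-80,170],-40,0,up=60))
E
```

```text
scoop C [ 517.7 -195.1  134.2] n 435.7 t -341.0 lip [ 516.  -242.3  125.8] zaxis tilt 10.03
slide [-0.373, -2.254, -1.222] rot [-1.858, 3.554, -9.823]
```

Request:
{"method": "send_rows", "body": {
  "targets": [
    {"slide":[-0.05,-0.28,-0.15],"delta_rot":[-0.23,0.44,-1.23]},
    {"slide":[-0.09,-0.56,-0.3],"delta_rot":[-0.46,0.89,-2.45]},
    {"slide":[-0.14,-0.85,-0.46],"delta_rot":[-0.7,1.33,-3.68]},
    {"slide":[-0.19,-1.13,-0.61],"delta_rot":[-0.93,1.78,-4.9]},
    {"slide":[-0.23,-1.41,-0.76],"delta_rot":[-1.16,2.22,-6.14]},
    {"slide":[-0.28,-1.69,-0.92],"delta_rot":[-1.4,2.66,-7.37]},
    {"slide":[-0.33,-1.97,-1.07],"delta_rot":[-1.63,3.11,-8.6]},
    {"slide":[-0.37,-2.25,-1.22],"delta_rot":[-1.86,3.55,-9.82]}
  ]
}}

```text
time: 20.9
position: [508.7, -34.3, 228.3]
tool_rot: [0.197, 0.885, 0.413, 0.091]
ft_force: [0.7, 0.1, -3.1]
finger_gap: 9.1
```

```bash
python3 - <<'E'
from h import *
upd([-.37,-2.25,-1.22],[-1.86,3.55,-9.82])
p,Rr=pose(); setcmd(p,Rr); model();print(env.get_state()['joint_pos'].round(2))
rel(*tcp([560,20,60],17.4,0,up=60))
E
```

```text
cmd [508.9 -33.  228.3] meas-cmd [-0.3 -1.3 -0. ] rot err deg [-0.06 -0.05 -0.08] t 20.9 F [ 0.7  0.1 -3.1] M [0.39 0.49 0.02] gap 9.1
scoop C [564.9 -81.6 170. ] n 514.6 t -246.7 lip [ 601.6 -112.4  170.1] zaxis tilt 0.12
[ 0.09  0.16  2.1  -0.53  0.63  1.18]
slide [0.325, -1.959, 2.117] rot [0.003, 4.871, -10.389]
```

Request:
{"method": "send_rows", "body": {
  "targets": [
    {"slide":[0.04,-0.24,0.26],"delta_rot":[0,0.61,-1.3]},
    {"slide":[0.08,-0.49,0.53],"delta_rot":[0,1.22,-2.6]},
    {"slide":[0.12,-0.73,0.79],"delta_rot":[0,1.83,-3.9]},
    {"slide":[0.16,-0.98,1.06],"delta_rot":[0,2.44,-5.2]},
    {"slide":[0.2,-1.22,1.32],"delta_rot":[0,3.05,-6.5]},
    {"slide":[0.24,-1.47,1.59],"delta_rot":[0,3.65,-7.8]},
    {"slide":[0.28,-1.71,1.85],"delta_rot":[0,4.26,-9.1]},
    {"slide":[0.325,-1.96,2.12],"delta_rot":[0,4.87,-10.39]}
  ]
}}

```text
time: 21.7
position: [492.4, -4.0, 136.9]
tool_rot: [0.14, 0.676, 0.706, 0.158]
ft_force: [0.7, 0.6, -4.4]
finger_gap: 9.5
```

```bash
python3 - <<'E'
from h import *
upd([.325,-1.96,2.12],[0,4.87,-10.39])
env.capture('wrist')
p,Rr=pose(); setcmd(p,Rr); model();print(env.get_state()['joint_pos'].round(2))
rel(*tcp([560,20,10],17.4,0,up=60)); rel(*tcp([560,20,0],17.4,0,up=60))
E
```

```text
cmd [490.   -1.9 118.3] meas-cmd [ 2.4 -2.1 18.7] rot err deg [ 0.59 -5.33 13.78] t 21.7 F [ 0.7  0.6 -4.4] M [-0.06  0.61  0.01] gap 9.5
scoop C [563.7   1.   76.1] n 538.2 t -167.6 lip [611.6   3.6  75.5] zaxis tilt 1.19
[-0.07  0.28  2.26  0.33  0.2  -0.43]
slide [0.019, -0.717, 1.52] rot [-0.144, 1.043, -2.69]
slide [0.015, -0.819, 1.748] rot [-0.144, 1.043, -2.69]
```

Request:
{"method": "send_rows", "body": {
  "targets": [
    {"slide":[0,0,0],"delta_rot":[-0.05,0.35,-0.9]},
    {"slide":[0,0,0],"delta_rot":[-0.1,0.7,-1.8]},
    {"slide":[0,0,0],"delta_rot":[-0.14,1.04,-2.69]},
    {"slide":[0,-0.2,0.4],"delta_rot":[-0.14,1.04,-2.69]},
    {"slide":[0.01,-0.4,0.8],"delta_rot":[-0.14,1.04,-2.69]},
    {"slide":[0.02,-0.6,1.2],"delta_rot":[-0.14,1.04,-2.69]},
    {"slide":[0.02,-0.72,1.52],"delta_rot":[-0.14,1.04,-2.69]},
    {"slide":[0.02,-0.72,1.52],"delta_rot":[-0.14,1.04,-2.69]}
  ]
}}

```text
time: 22.55
position: [490.8, -1.7, 68.7]
tool_rot: [0.129, 0.582, 0.784, 0.174]
ft_force: [0.7, -0.3, -2.4]
finger_gap: 9.3
```

```bash
python3 - <<'E'
from h import *
upd([.02,-.72,1.52],[-.14,1.04,-2.69])
env.capture('wrist');env.capture('wrist')
p,Rr=pose(); setcmd(p,Rr); model();print(env.get_state()['joint_pos'].round(2))
C=[560,20]
rel(*tcp([*C,0.],17.4,0,up=60))
E
```

```text
cmd [489.9  -1.9  68.3] meas-cmd [0.9 0.2 0.3] rot err deg [-0.06 -0.16  0.52] t 22.55 F [ 0.7 -0.3 -2.4] M [-0.16  0.69  0.04] gap 9.3
scoop C [561.3  20.1  11.5] n 541.7 t -148.6 lip [607.3  34.1  11.6] zaxis tilt 0.1
[-0.14  0.46  2.27  1.52  0.18 -1.92]
slide [-0.007, -0.148, 0.244] rot [0.02, 0.032, -0.082]
```

Request:
{"method": "send_rows", "body": {
  "targets": [
    {"slide":[0,-0.04,0.08],"delta_rot":[0,0,0]},
    {"slide":[0,-0.07,0.16],"delta_rot":[0,0,0]},
    {"slide":[0,-0.1,0.22],"delta_rot":[0,0,0]},
    {"slide":[0,-0.12,0.255],"delta_rot":[0,0,0]},
    {"slide":[0,-0.12,0.258],"delta_rot":[0,0,0]},
    {"slide":[0,-0.12,0.258],"delta_rot":[0,0,0]},
    {"slide":[0,-0.12,0.258],"delta_rot":[0,0,0]},
    {"slide":[0,-0.12,0.258],"delta_rot":[0,0,0]}
  ]
}}

```text
time: 23.45
position: [491.0, -0.5, 58.6]
tool_rot: [0.13, 0.58, 0.785, 0.175]
ft_force: [-1.5, -1.4, 3.3]
finger_gap: 9.6
```

```bash
python3 - <<'E'
from h import *
upd([0,-.12,.258],[0,0,0]);model()
E
```

```text
cmd [491.1  -1.3  58.4] meas-cmd [-0.1  0.8  0.2] rot err deg [-0.04  0.   -0.14] t 23.45 F [-1.5 -1.4  3.3] M [-0.42  0.15 -0.04] gap 9.6
scoop C [5.613e+02 2.100e+01 4.000e-01] n 541.9 t -147.8 lip [6.071e+02 3.520e+01 5.000e-01] zaxis tilt 0.14
```

```bash
python3 - <<'E'
from h import *
rel(*tcpL([561.3,21,0.2],17.4,0,17))
E
```

```text
slide [0.146, 0.008, -0.023] rot [0.032, 3.432, -0.078]
```

Request:
{"method": "send_rows", "body": {
  "targets": [
    {"slide":[0,0,0],"delta_rot":[0,0,0]},
    {"slide":[0,0,0],"delta_rot":[0,0,0]},
    {"slide":[0,0,0],"delta_rot":[0,0,0]},
    {"slide":[0,0,0],"delta_rot":[0,0,0]},
    {"slide":[0.05,0,-0.01],"delta_rot":[0,1.1,0]},
    {"slide":[0.1,0,-0.02],"delta_rot":[0,2.2,0]},
    {"slide":[0.146,0,-0.023],"delta_rot":[0,3.42,0]},
    {"slide":[0.146,0,-0.023],"delta_rot":[0,3.42,0]}
  ],
  "fingers": 45
}}

```text
time: 24.25
position: [490.0, 3.1, 58.7]
tool_rot: [0.011, 0.548, 0.795, 0.259]
ft_force: [0.7, -0.4, 0.9]
finger_gap: 45.4
```

```bash
python3 - <<'E'
from h import *
upd([.146,0,-.023],[0,3.42,0]);print(env.get_state()['joint_pos'].round(2))
im=env.capture('wrist'); cv2.imwrite('pics/w19.png',im)
S=R.from_euler('z',17.4,degrees=True)
for q in [[48,56,0],[48,-56,0],[-92.8,48,100]]: print(wproj(np.array([561.3,21,0])+S.apply(q)).round(0))
chk()
E
```

```text
cmd [489.    4.2  59.2] meas-cmd [ 0.9 -1.1 -0.5] rot err deg [-0.03 -0.01 -0.02] t 24.25 F [ 0.7 -0.4  0.9] M [-0.2   0.14  0.01] gap 45.4
[-0.31  0.54  2.18  1.17  0.54 -1.75]
[436. 214.]
[434. 364.]
[322. 193.]
cmd [489.    4.2  59.2] meas-cmd [ 0.2 -0.5 -0.6] rot err deg [-0.   -0.12 -0.01] t 24.3 F [-0.5  0.2  0.5] M [-0.22  0.13  0.03] gap 44.9
```

View pics/w19.png

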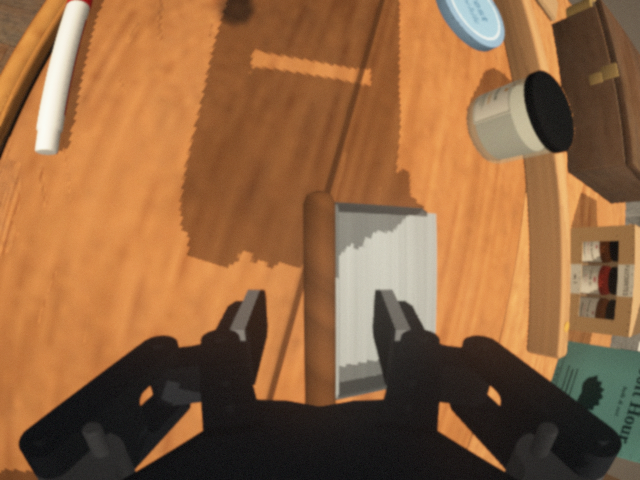

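Regrip in place, now leaned 17° within the slab plane.

Request:
{"method": "send_rows", "body": {
  "targets": [
    {"slide":[0,0,0],"delta_rot":[0,0,0]},
    {"slide":[0,0,0],"delta_rot":[0,0,0]},
    {"slide":[0,0,0],"delta_rot":[0,0,0]},
    {"slide":[0,0,0],"delta_rot":[0,0,0]},
    {"slide":[0,0,0],"delta_rot":[0,0,0]},
    {"slide":[0,0,0],"delta_rot":[0,0,0]},
    {"slide":[0,0,0],"delta_rot":[0,0,0]},
    {"slide":[0,0,0],"delta_rot":[0,0,0]}
  ],
  "fingers": 0
}}

```text
time: 25.1
position: [488.3, 5.8, 59.2]
tool_rot: [0.01, 0.547, 0.796, 0.26]
ft_force: [-1.5, 4.1, 5.9]
finger_gap: 9.4
```

```bash
cat >> h.py <<'E'
PHI=17.; DZ=0.
def model():
    P,Rt=pose(); RL=R.from_euler('y',PHI,degrees=True)
    S=Rt*RL.inv()*Rsc(0).inv(); 
    C=P-19*Rt.apply([0,0,1])-S.apply([-48-.42262*79,0,4+.90631*79])
    print('scoop C',C.round(1),'n',round(n@C[:2],1),'t',round(t@C[:2],1),'lip',(C+S.apply([48,0,0])).round(1),'tilt',np.degrees(np.arccos(S.as_matrix()[2,2])).round(2),'yaw',np.degrees(np.arctan2(*S.apply([1,0,0])[[1,0]])).round(1))
    return C,S
def packinscoop():
    C,S=model()
    for d in env.masks_of('wrist','pack_a')[:2]:
        m=d['pixels'].astype(np.uint8); k=max(cv2.findContours(m,0,1)[0],key=cv2.contourArea)[:,0]
        q=[]
        for u in k:
            o,dd=wray(u); o=S.inv().apply(o-C); dd=S.inv().apply(dd); q.append((o+dd*(13-o[2])/dd[2])[:2])
        (x,y),r=cv2.minEnclosingCircle(np.array(q,np.float32)); print('pack in scoop',round(d['conf'],2),round(x,1),round(y,1),'r',round(r,1))
def goto(c,yaw,pitch=0): rel(*tcpL(c,yaw,pitch,PHI))
def lipT(lx,z,pitch,ly=-1,yaw=-92.1):
    S=R.from_euler('ZY',[yaw,pitch],degrees=True)
    ty=np.array([-tx[1],tx[0]])
    L=np.r_[TO+tx*lx+ty*ly,z]
    return tcpL(L-S.apply([48,0,0]),yaw,pitch,PHI)
E
python3 - <<'E'
from h import *
chk(); model()
im=env.capture('wrist'); cv2.imwrite('pics/w20.png',im)
for d in env.masks_of('wrist','pack_a')[:2]: print(d['bbox'],d['conf'])
c=550*n+109*t; goto([557,25,70],17.4); goto([*(512*n+108.8*t),70],17.4)
E
```

```text
cmd [489.    4.2  59.2] meas-cmd [-0.8  1.7  0. ] rot err deg [ 0.04  0.12 -0.16] t 25.1 F [-1.5  4.1  5.9] M [ 0.63 -0.27  0.38] gap 9.4
scoop C [5.604e+02 2.250e+01 2.000e-01] n 541.5 t -146.1 lip [6.062e+02 3.670e+01 3.000e-01] tilt 0.19 yaw 17.2
[437.2, 2.4, 68.3, 53.3] 0.82
slide [0.596, 0.681, -1.503] rot [0.043, 0.012, -0.072]
slide [6.69, 0.025, 0.054] rot [0.043, 0.012, -0.072]
```

Request:
{"method": "send_rows", "body": {
  "targets": [
    {"slide":[0.3,0.35,-0.75],"delta_rot":[0,0,0]},
    {"slide":[0.6,0.68,-1.5],"delta_rot":[0,0,0]},
    {"slide":[1.6,0.57,-1.25],"delta_rot":[0,0,0]},
    {"slide":[2.6,0.46,-1.0],"delta_rot":[0,0,0]},
    {"slide":[3.6,0.36,-0.74],"delta_rot":[0,0,0]},
    {"slide":[4.6,0.25,-0.48],"delta_rot":[0,0,0]},
    {"slide":[5.6,0.14,-0.22],"delta_rot":[0,0,0]},
    {"slide":[6.69,0.03,0.05],"delta_rot":[0,0,0]}
  ]
}}

```text
time: 26.0
position: [381.8, 241.2, 128.3]
tool_rot: [0.011, 0.548, 0.795, 0.258]
ft_force: [1.3, 0.8, -2.9]
finger_gap: 9.5
```

```bash
python3 - <<'E'
from h import *
upd([6.69,.03,.05],[0,0,0])
im=env.capture('wrist'); cv2.imwrite('pics/w21.png',im); env.capture('wrist')
p,Rr=pose(); setcmd(p,Rr); model(); print(env.get_state()['joint_pos'].round(2))
for d in env.masks_of('wrist','pack_a')[:2]:
    m=d['pixels'].astype(np.uint8); k=max(cv2.findContours(m,0,1)[0],key=cv2.contourArea)[:,0]
    w=np.array([wonz(q,10)[:2] for q in k],np.float32); (cx,cy),rad=cv2.minEnclosingCircle(w); c=np.array([cx,cy]); print(d['conf'],c,rad,'n',n@c,'t',t@c)
goto([*(512*n+108.8*t),5],17.4); goto([*(513*n+108.8*t),-1],17.4,1)
E
```

```text
cmd [384.2 240.2 129.3] meas-cmd [-2.3  1.  -1. ] rot err deg [ 0.11 -0.09 -0.04] t 26.0 F [ 1.3  0.8 -2.9] M [-0.42  0.38 -0.07] gap 9.5
scoop C [450.5 262.5  69.2] n 508.4 t 115.8 lip [496.2 277.1  69.1] tilt 0.15 yaw 17.7
[ 0.37  0.28  2.37  1.44  0.28 -1.38]
0.73 [594.37414551 295.7869873 ] 47.75202178955078 n 655.6281548935912 t 104.50975656727407
slide [-0.595, -0.596, 1.38] rot [-0.023, -0.052, 0.041]
slide [-0.633, -0.6, 1.503] rot [0.168, -0.051, 0.1]
```

View pics/w21.png

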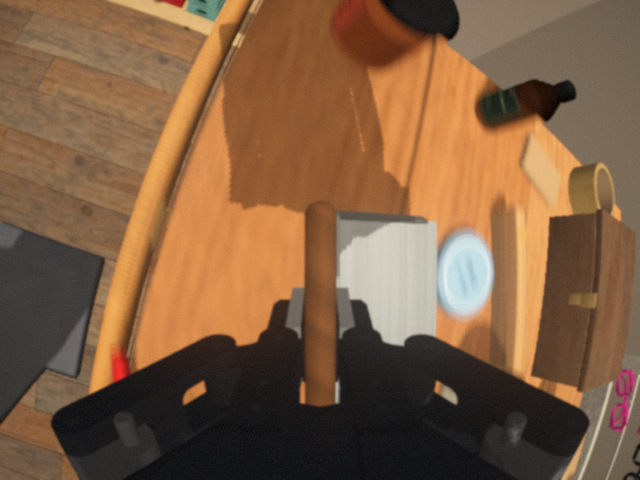

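```bash
python3 - <<'E'
from h import *
env.capture('wrist')
p,Rr=pose(); setcmd(p,Rr); model(); 
goto([*(512*n+107.5*t),6],17.4); goto([*(513*n+107.5*t),-1],17.4,1)
E
```

```text
scoop C [453.6 258.4  69.3] n 510.1 t 111.0 lip [499.4 272.7  69.3] tilt 0.03 yaw 17.4
slide [-0.509, -0.626, 1.364] rot [0.006, -0.0, -0.007]
slide [-0.553, -0.64, 1.509] rot [0.198, -0.0, 0.052]
```

Request:
{"method": "send_rows", "body": {
  "targets": [
    {"slide":[-0.11,-0.16,0.34],"delta_rot":[0,0,0]},
    {"slide":[-0.23,-0.31,0.68],"delta_rot":[0,0,0]},
    {"slide":[-0.34,-0.46,1.0],"delta_rot":[0,0,0]},
    {"slide":[-0.42,-0.58,1.25],"delta_rot":[0,0,0]},
    {"slide":[-0.46,-0.63,1.37],"delta_rot":[0,0,0]},
    {"slide":[-0.47,-0.63,1.37],"delta_rot":[0,0,0]},
    {"slide":[-0.47,-0.63,1.37],"delta_rot":[0,0,0]},
    {"slide":[-0.47,-0.63,1.37],"delta_rot":[0,0,0]}
  ]
}}

```text
time: 27.0
position: [385.9, 238.8, 66.1]
tool_rot: [0.011, 0.548, 0.795, 0.259]
ft_force: [0.6, -0.4, -3.2]
finger_gap: 9.9
```

```bash
python3 - <<'E'
from h import *
env.capture('wrist')
p,Rr=pose(); setcmd(p,Rr); model(); chk()
goto([*(514*n+107.5*t),-1],17.4,1);goto([*(556*n+107.5*t),-1],17.4,1); goto([*(580*n+107.5*t),-1],17.4,1)
E
```

```text
scoop C [458.  255.5   7.2] n 513.4 t 106.9 lip [503.9 269.6   7.3] tilt 0.15 yaw 17.1
cmd [385.8 239.1  66.2] meas-cmd [0. 0. 0.] rot err deg [0. 0. 0.] t 27.05 F [-0.1 -0.4 -3. ] M [-0.43  0.49  0.01] gap 9.1
slide [-0.043, -0.033, 0.165] rot [0.234, 0.013, 0.002]
slide [-0.168, 0.917, 0.593] rot [0.234, 0.013, 0.002]
slide [-0.239, 1.461, 0.838] rot [0.234, 0.013, 0.002]
```

Request:
{"method": "send_rows", "body": {
  "targets": [
    {"slide":[-0.02,-0.02,0.08],"delta_rot":[0.1,0,0]},
    {"slide":[-0.04,-0.03,0.165],"delta_rot":[0.23,0,0]},
    {"slide":[-0.04,-0.03,0.165],"delta_rot":[0.23,0,0]},
    {"slide":[-0.06,0.15,0.246],"delta_rot":[0.23,0,0]},
    {"slide":[-0.09,0.34,0.332],"delta_rot":[0.23,0,0]},
    {"slide":[-0.11,0.53,0.418],"delta_rot":[0.23,0,0]},
    {"slide":[-0.14,0.72,0.503],"delta_rot":[0.23,0,0]},
    {"slide":[-0.17,0.92,0.593],"delta_rot":[0.23,0,0]}
  ]
}}

```text
time: 27.85
position: [426.3, 253.8, 60.2]
tool_rot: [0.005, 0.546, 0.799, 0.252]
ft_force: [-9.8, -2.1, 14.1]
finger_gap: 9.3
```

```bash
python3 - <<'E'
from h import *
upd([-.17,.92,.593],[.23,0,0]); model()
im=env.capture('wrist'); cv2.imwrite('pics/w22.png',im)
goto([*(580*n+107.5*t),-1],17.4,1);goto([*(620*n+107.5*t),-1],17.4,1)
E
```

```text
cmd [427.5 252.4  59.4] meas-cmd [-1.2  1.4  0.7] rot err deg [ 0.01  0.21 -0.17] t 27.85 F [-9.8 -2.1 14.1] M [ 0.49 -0.28  0.49] gap 9.3
scoop C [ 4.973e+02  2.706e+02 -2.000e-01] n 555.4 t 109.5 lip [543.  285.1  -1. ] tilt 0.94 yaw 17.6
slide [-0.069, 0.545, 0.234] rot [0.004, 0.013, 0.002]
slide [-0.187, 1.459, 0.624] rot [0.004, 0.013, 0.002]
```

View pics/w22.png

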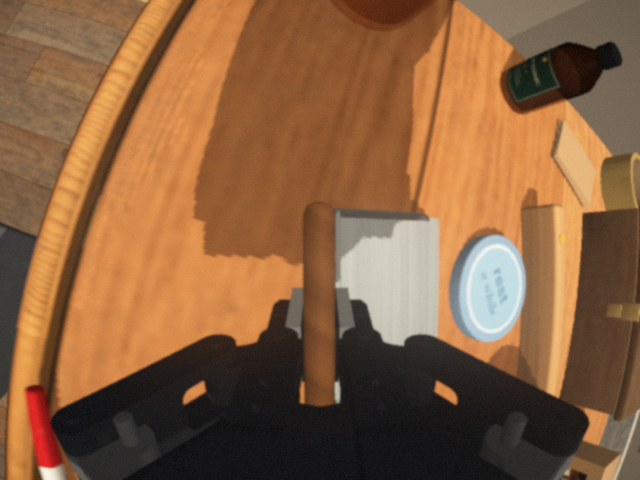

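Aligned with the pack, light pressure on the counter. Push on.

Request:
{"method": "send_rows", "body": {
  "targets": [
    {"slide":[-0.02,0.18,0.077],"delta_rot":[0,0,0]},
    {"slide":[-0.05,0.36,0.154],"delta_rot":[0,0,0]},
    {"slide":[-0.07,0.54,0.231],"delta_rot":[0,0,0]},
    {"slide":[-0.09,0.73,0.31],"delta_rot":[0,0,0]},
    {"slide":[-0.12,0.91,0.39],"delta_rot":[0,0,0]},
    {"slide":[-0.14,1.09,0.466],"delta_rot":[0,0,0]},
    {"slide":[-0.16,1.27,0.543],"delta_rot":[0,0,0]},
    {"slide":[-0.19,1.46,0.624],"delta_rot":[0,0,0]}
  ]
}}

```text
time: 28.7
position: [487.2, 273.1, 60.2]
tool_rot: [0.004, 0.546, 0.799, 0.252]
ft_force: [-12.5, -2.8, 14.4]
finger_gap: 9.1
```

```bash
python3 - <<'E'
from h import *
upd([-.19,1.46,.624],[0,0,0]); model()
im=env.capture('wrist'); cv2.imwrite('pics/w23.png',im)
goto([*(650*n+107.5*t),-1],17.4,1);goto([*(663*n+107.5*t),-1],17.4,1)
E
```

```text
cmd [488.6 271.5  59.4] meas-cmd [-1.4  1.6  0.9] rot err deg [ 0.04  0.22 -0.17] t 28.7 F [-12.5  -2.8  14.4] M [ 0.58 -0.18  0.52] gap 9.1
scoop C [ 5.581e+02  2.899e+02 -1.000e-01] n 619.3 t 109.7 lip [603.9 304.4  -0.9] tilt 0.96 yaw 17.6
slide [-0.086, 0.684, 0.292] rot [0.004, 0.013, 0.002]
slide [-0.125, 0.981, 0.418] rot [0.004, 0.013, 0.002]
```

View pics/w23.png

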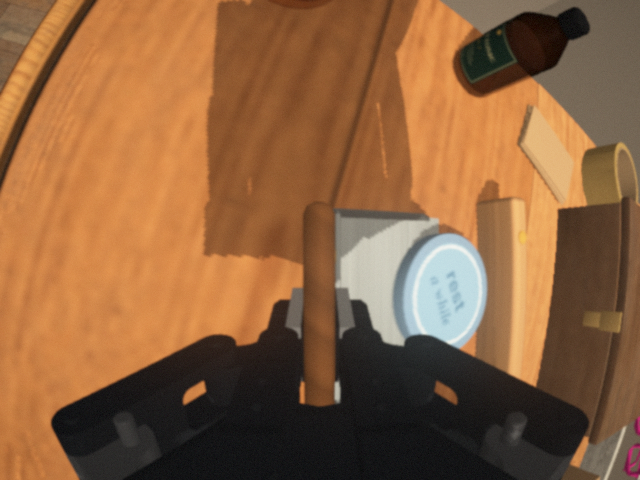

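The pack is half on the pan. Continue to n≈663.

Request:
{"method": "send_rows", "body": {
  "targets": [
    {"slide":[-0.02,0.16,0.068],"delta_rot":[0,0,0]},
    {"slide":[-0.04,0.33,0.14],"delta_rot":[0,0,0]},
    {"slide":[-0.06,0.5,0.213],"delta_rot":[0,0,0]},
    {"slide":[-0.08,0.67,0.285],"delta_rot":[0,0,0]},
    {"slide":[-0.1,0.8,0.34],"delta_rot":[0,0,0]},
    {"slide":[-0.11,0.9,0.383],"delta_rot":[0,0,0]},
    {"slide":[-0.12,0.98,0.418],"delta_rot":[0,0,0]},
    {"slide":[-0.12,0.99,0.422],"delta_rot":[0,0,0]}
  ]
}}

```text
time: 29.55
position: [526.2, 285.8, 60.0]
tool_rot: [0.003, 0.546, 0.799, 0.251]
ft_force: [-20.3, -9.2, 24.6]
finger_gap: 9.0
```

```bash
python3 - <<'E'
from h import *
upd([-.12,.99,.422],[0,0,0])
im=env.capture('wrist'); cv2.imwrite('pics/w24.png',im); packinscoop()
for nn,z,pi in [(656,0,-3),(650,40,-4),(645,90,-4)]: goto([*(nn*n+108*t),z],17.4,pi)
E
```

```text
cmd [529.8 284.8  59.5] meas-cmd [-3.6  1.1  0.5] rot err deg [ 0.21  0.26 -0.15] t 29.55 F [-20.3  -9.2  24.6] M [0.17 0.54 0.63] gap 9.0
scoop C [ 5.970e+02  3.026e+02 -5.000e-01] n 660.2 t 110.2 lip [642.8 317.2  -1.5] tilt 1.12 yaw 17.7
pack in scoop 0.6 3.9 -0.9 r 47.7
slide [0.012, -0.304, -0.016] rot [-0.761, 0.013, -0.232]
slide [0.289, -0.07, -0.928] rot [-0.952, 0.013, -0.29]
slide [0.637, 0.325, -2.068] rot [-0.952, 0.013, -0.29]
```

View pics/w24.png

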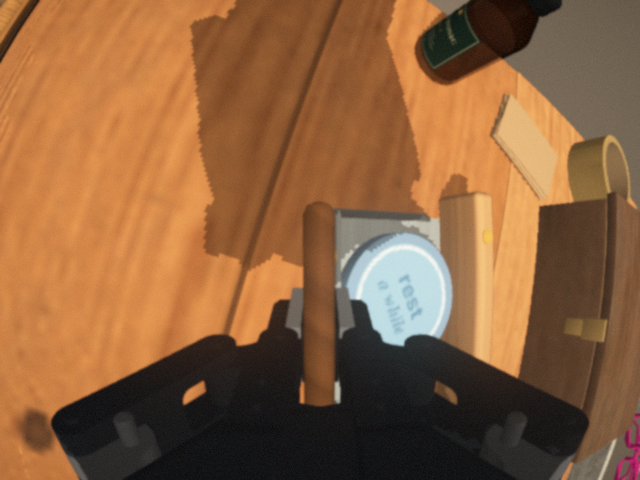

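The lip has reached the rail and the pack is on the pan. Back off and lift.

Request:
{"method": "send_rows", "body": {
  "targets": [
    {"slide":[0,-0.12,-0.03],"delta_rot":[-0.2,0,-0.05]},
    {"slide":[0.01,-0.25,-0.05],"delta_rot":[-0.5,0,-0.15]},
    {"slide":[0.03,-0.3,-0.15],"delta_rot":[-0.76,0,-0.23]},
    {"slide":[0.12,-0.2,-0.5],"delta_rot":[-0.95,0,-0.29]},
    {"slide":[0.29,-0.07,-0.93],"delta_rot":[-0.95,0,-0.29]},
    {"slide":[0.4,0.06,-1.3],"delta_rot":[-0.95,0,-0.29]},
    {"slide":[0.52,0.2,-1.7],"delta_rot":[-0.95,0,-0.29]},
    {"slide":[0.64,0.32,-2.07],"delta_rot":[-0.95,0,-0.29]}
  ]
}}

```text
time: 30.45
position: [506.1, 278.7, 144.0]
tool_rot: [0.031, 0.537, 0.794, 0.283]
ft_force: [0.1, 0.3, -4.3]
finger_gap: 9.1
```

```bash
python3 - <<'E'
from h import *
upd([.64,.32,-2.07],[-.95,0,-.29])
im=env.capture('wrist'); cv2.imwrite('pics/w25.png',im); packinscoop()
im=env.capture('side'); cv2.imwrite('pics/s8.png',im[150:390,180:500].repeat(2,0).repeat(2,1)); chk()
E
```

```text
cmd [507.2 278.1 143.8] meas-cmd [-1.1  0.7  0.1] rot err deg [ 0.11  0.06 -0.07] t 30.45 F [ 0.1  0.3 -4.3] M [-0.49  0.61 -0.  ] gap 9.1
scoop C [582.8 297.2  92.6] n 645.0 t 109.3 lip [628.4 311.5  96. ] tilt 4.08 yaw 17.5
pack in scoop 0.91 1.5 1.0 r 46.0
cmd [507.2 278.1 143.8] meas-cmd [-0.3  1.   0.4] rot err deg [-0.04  0.07 -0.12] t 30.6 F [ 0.6  0.3 -4.1] M [-0.54  0.6  -0.06] gap 9.4
```

View pics/w25.png

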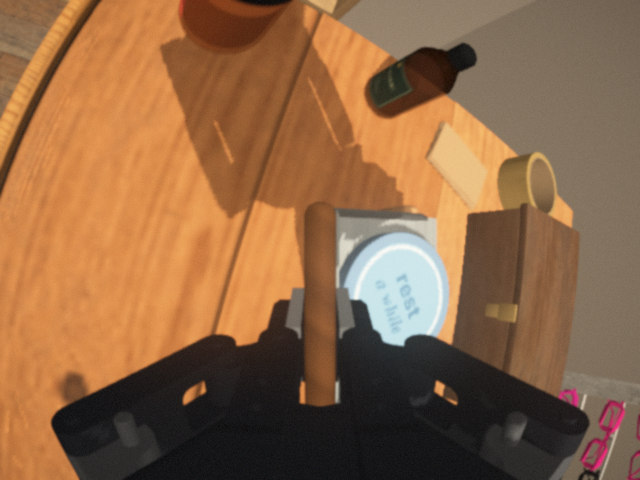

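View pics/s8.png

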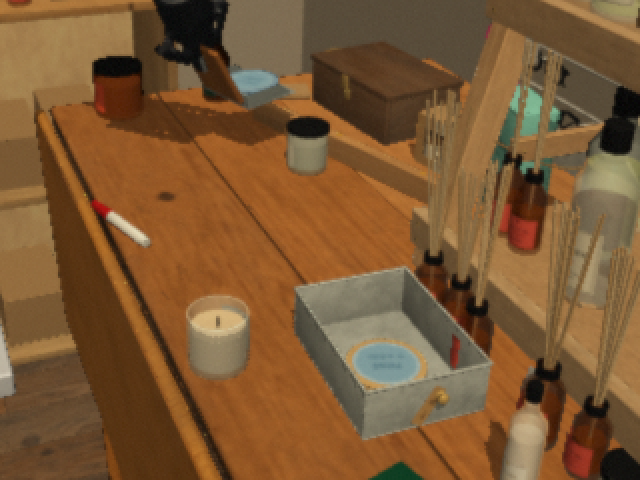

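```bash
python3 - <<'E'
from h import *
goto([580,170,170],0,-3)
E
```

```text
slide [-1.672, 0.234, -2.804] rot [-0.705, -1.647, 2.984]
```

Request:
{"method": "send_rows", "body": {
  "targets": [
    {"slide":[-0.05,0.01,-0.15],"delta_rot":[-0.03,-0.1,0.15]},
    {"slide":[-0.2,0.03,-0.45],"delta_rot":[-0.1,-0.25,0.4]},
    {"slide":[-0.45,0.06,-0.9],"delta_rot":[-0.2,-0.5,0.9]},
    {"slide":[-0.75,0.1,-1.35],"delta_rot":[-0.32,-0.75,1.35]},
    {"slide":[-1.05,0.15,-1.8],"delta_rot":[-0.45,-1.05,1.9]},
    {"slide":[-1.32,0.19,-2.25],"delta_rot":[-0.56,-1.32,2.4]},
    {"slide":[-1.54,0.22,-2.6],"delta_rot":[-0.65,-1.53,2.8]},
    {"slide":[-1.67,0.23,-2.8],"delta_rot":[-0.7,-1.65,2.98]}
  ]
}}

```text
time: 31.4
position: [502.1, 175.8, 224.0]
tool_rot: [0.067, 0.653, 0.704, 0.27]
ft_force: [-0.3, 0.2, -4.0]
finger_gap: 9.3
```

```bash
python3 - <<'E'
from h import *
upd([-1.67,.23,-2.8],[-.7,-1.65,2.98]);print(env.get_state()['joint_pos'].round(2))
im=env.capture('wrist'); packinscoop()
goto([580,50,170],-35,-3)
E
```

```text
cmd [503.2 175.6 225. ] meas-cmd [-1.1  0.1 -1. ] rot err deg [0.16 0.03 0.03] t 31.4 F [-0.3  0.2 -4. ] M [-0.28  0.72 -0.  ] gap 9.3
[ 0.2   0.14  2.19  0.63  0.34 -0.42]
scoop C [578.9 169.9 169.2] n 603.2 t -11.0 lip [626.8 169.9 171.6] tilt 2.88 yaw -0.0
pack in scoop 0.59 1.3 1.6 r 46.6
slide [-1.901, 0.38, -0.374] rot [-1.81, -3.282, 5.916]
```

Request:
{"method": "send_rows", "body": {
  "targets": [
    {"slide":[-0.08,0.02,-0.02],"delta_rot":[-0.08,-0.15,0.25]},
    {"slide":[-0.3,0.06,-0.06],"delta_rot":[-0.28,-0.5,0.95]},
    {"slide":[-0.58,0.12,-0.11],"delta_rot":[-0.55,-1.0,1.8]},
    {"slide":[-0.87,0.17,-0.17],"delta_rot":[-0.83,-1.5,2.7]},
    {"slide":[-1.17,0.23,-0.23],"delta_rot":[-1.1,-2.0,3.63]},
    {"slide":[-1.47,0.29,-0.29],"delta_rot":[-1.4,-2.53,4.56]},
    {"slide":[-1.73,0.35,-0.34],"delta_rot":[-1.65,-3.0,5.4]},
    {"slide":[-1.9,0.38,-0.37],"delta_rot":[-1.81,-3.28,5.92]}
  ]
}}

```text
time: 32.3
position: [516.1, 106.7, 221.6]
tool_rot: [0.136, 0.821, 0.501, 0.237]
ft_force: [-1.2, 0.3, -4.3]
finger_gap: 9.4
```

```bash
python3 - <<'E'
from h import *
upd([-1.9,.38,-.37],[-1.81,-3.28,5.92]);print(env.get_state()['joint_pos'].round(2))
im=env.capture('wrist'); packinscoop()
goto([560,-70,170],-68,-3)
E
```

```text
cmd [520.4  98.6 225.1] meas-cmd [-4.3  8.  -3.5] rot err deg [ 1.54  1.25 -2.96] t 32.3 F [-1.2  0.3 -4.3] M [ 0.1   0.85 -0.01] gap 9.4
[ 0.25  0.14  2.2  -0.42  0.29  1.09]
scoop C [577.8  60.8 165.6] n 569.6 t -114.7 lip [618.5  35.4 167.5] tilt 2.33 yaw -32.0
pack in scoop 0.83 1.3 0.7 r 46.2
slide [-1.881, 1.5, 0.254] rot [-1.706, -3.1, 5.569]
```

```bash
python3 - <<'E'
from h import *
p,Rr=pose(); setcmd(p,Rr)
goto([560,-70,170],-66,-3)
E
```

```text
slide [-2.134, 1.577, 0.117] rot [-1.893, -3.15, 5.866]
```

Request:
{"method": "send_rows", "body": {
  "targets": [
    {"slide":[-0.1,0.07,0],"delta_rot":[-0.08,-0.15,0.25]},
    {"slide":[-0.35,0.25,0.02],"delta_rot":[-0.3,-0.5,0.95]},
    {"slide":[-0.65,0.48,0.04],"delta_rot":[-0.58,-0.96,1.8]},
    {"slide":[-0.98,0.72,0.05],"delta_rot":[-0.87,-1.45,2.7]},
    {"slide":[-1.32,0.98,0.07],"delta_rot":[-1.17,-1.95,3.63]},
    {"slide":[-1.65,1.22,0.09],"delta_rot":[-1.47,-2.44,4.55]},
    {"slide":[-1.95,1.44,0.11],"delta_rot":[-1.73,-2.88,5.36]},
    {"slide":[-2.13,1.58,0.12],"delta_rot":[-1.89,-3.15,5.87]}
  ]
}}

```text
time: 33.2
position: [534.2, 2.6, 225.3]
tool_rot: [0.203, 0.931, 0.235, 0.19]
ft_force: [1.0, 0.7, -5.3]
finger_gap: 9.4
```

```bash
python3 - <<'E'
from h import *
upd([-2.13,1.58,.12],[-1.89,-3.15,5.87]);print(env.get_state()['joint_pos'].round(2))
im=env.capture('wrist'); packinscoop()
p,Rr=pose(); setcmd(p,Rr)
goto([520,-210,140],-92.1,-2)
E
```

```text
cmd [534.1   2.4 225.2] meas-cmd [0.1 0.2 0.1] rot err deg [ 0.13  0.   -0.05] t 33.2 F [ 1.   0.7 -5.3] M [ 0.57  0.62 -0.01] gap 9.4
[ 0.19  0.19  2.13 -0.8   0.54  1.91]
scoop C [560.6 -70.2 170.1] n 514.0 t -234.6 lip [ 580.  -114.   172.6] tilt 2.89 yaw -66.1
pack in scoop 0.66 2.3 -0.0 r 46.3
slide [-2.086, 2.371, 1.532] rot [-1.194, -2.421, 4.504]
```

Request:
{"method": "send_rows", "body": {
  "targets": [
    {"slide":[-0.1,0.11,0.07],"delta_rot":[-0.06,-0.11,0.2]},
    {"slide":[-0.34,0.38,0.25],"delta_rot":[-0.2,-0.4,0.72]},
    {"slide":[-0.65,0.74,0.48],"delta_rot":[-0.37,-0.75,1.4]},
    {"slide":[-0.98,1.12,0.72],"delta_rot":[-0.56,-1.14,2.1]},
    {"slide":[-1.32,1.5,0.97],"delta_rot":[-0.76,-1.54,2.85]},
    {"slide":[-1.65,1.88,1.21],"delta_rot":[-0.95,-1.92,3.56]},
    {"slide":[-1.92,2.18,1.41],"delta_rot":[-1.1,-2.23,4.15]},
    {"slide":[-2.09,2.37,1.53],"delta_rot":[-1.19,-2.42,4.5]}
  ]
}}

```text
time: 34.1
position: [527.8, -135.9, 197.2]
tool_rot: [0.234, 0.962, 0.015, 0.14]
ft_force: [-0.1, 0.1, -3.9]
finger_gap: 9.2
```

```bash
python3 - <<'E'
from h import *
upd([-2.09,2.37,1.53],[-1.19,-2.42,4.5]);print(env.get_state()['joint_pos'].round(2))
env.capture('wrist');im=env.capture('wrist'); packinscoop();cv2.imwrite('pics/w26.png',im)
p,Rr=pose(); setcmd(p,Rr)
rel(*lipT(-15,80,12)); rel(*lipT(-15,80,15))
E
```

```text
cmd [ 528.2 -134.5  196.5] meas-cmd [-0.3 -1.4  0.7] rot err deg [-0.09  0.02  0.29] t 34.1 F [-0.1  0.1 -3.9] M [0.79 0.27 0.05] gap 9.2
[-0.03  0.29  2.08 -0.84  0.63  2.17]
scoop C [ 519.6 -211.3  140.9] n 432.6 t -357.0 lip [ 517.7 -259.2  142.6] tilt 2.03 yaw -92.3
pack in scoop 0.96 2.1 -2.5 r 46.4
slide [-0.546, 1.278, 1.526] rot [2.69, -0.028, 0.787]
slide [-0.524, 1.441, 1.459] rot [3.264, -0.029, 0.963]
```

View pics/w26.png

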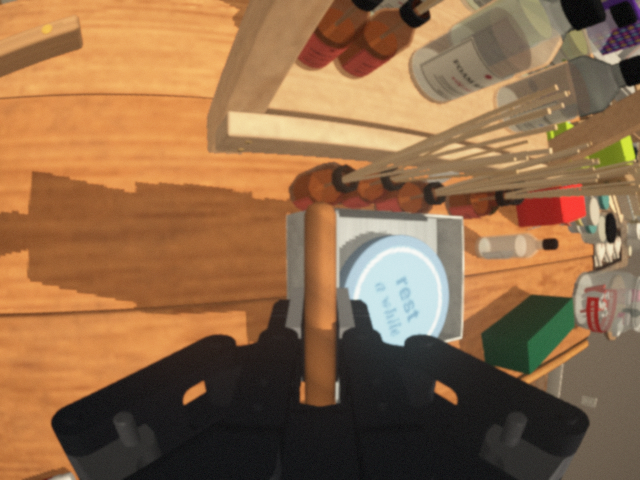

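Request:
{"method": "send_rows", "body": {
  "targets": [
    {"slide":[-0.03,0.08,0.08],"delta_rot":[0.18,0,0.05]},
    {"slide":[-0.1,0.27,0.28],"delta_rot":[0.6,0,0.18]},
    {"slide":[-0.2,0.54,0.55],"delta_rot":[1.2,-0.01,0.36]},
    {"slide":[-0.3,0.83,0.84],"delta_rot":[1.9,-0.02,0.55]},
    {"slide":[-0.4,1.1,1.12],"delta_rot":[2.5,-0.02,0.74]},
    {"slide":[-0.48,1.32,1.33],"delta_rot":[3.0,-0.03,0.88]},
    {"slide":[-0.52,1.44,1.46],"delta_rot":[3.26,-0.03,0.96]},
    {"slide":[-0.52,1.44,1.46],"delta_rot":[3.26,-0.03,0.96]}
  ]
}}

```text
time: 35.05
position: [522.1, -215.1, 169.0]
tool_rot: [0.089, 0.985, -0.005, 0.146]
ft_force: [0.1, 0.1, -4.2]
finger_gap: 9.5
```

```bash
python3 - <<'E'
from h import *
upd([-.52,1.44,1.46],[3.26,-.03,.96])
env.capture('wrist');im=env.capture('wrist'); packinscoop();cv2.imwrite('pics/w27.png',im)
p,Rr=pose(); setcmd(p,Rr);chk()
for a in [(-15,50,18),(-15,26,20)]: rel(*lipT(*a))
E
```

```text
cmd [ 522.3 -214.5  168.6] meas-cmd [-0.2 -0.6  0.4] rot err deg [-0.04  0.01  0.03] t 35.05 F [ 0.1  0.1 -4.2] M [ 0.36  0.27 -0.01] gap 9.5
scoop C [ 514.5 -269.8   92.9] n 410.3 t -411.3 lip [ 512.8 -316.1   80.5] tilt 14.91 yaw -92.1
pack in scoop 0.69 2.2 -2.9 r 46.5
cmd [ 522.2 -213.7  169. ] meas-cmd [0. 0. 0.] rot err deg [0. 0. 0.] t 35.2 F [-0.3 -0.1 -4.2] M [ 0.41  0.32 -0.03] gap 9.4
slide [-0.189, 0.029, 0.615] rot [0.587, -0.001, 0.192]
slide [-0.342, 0.02, 1.115] rot [0.97, -0.001, 0.309]
```

View pics/w27.png

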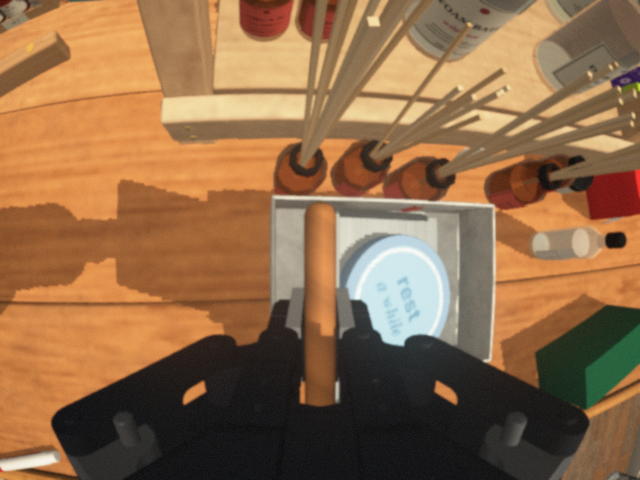

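Request:
{"method": "send_rows", "body": {
  "targets": [
    {"slide":[-0.04,0,0.12],"delta_rot":[0.12,0,0.04]},
    {"slide":[-0.11,0.02,0.36],"delta_rot":[0.35,0,0.11]},
    {"slide":[-0.19,0.03,0.615],"delta_rot":[0.58,0,0.19]},
    {"slide":[-0.26,0.03,0.85],"delta_rot":[0.77,0,0.25]},
    {"slide":[-0.31,0.02,1.02],"delta_rot":[0.9,0,0.29]},
    {"slide":[-0.34,0.02,1.1],"delta_rot":[0.97,0,0.31]},
    {"slide":[-0.34,0.02,1.11],"delta_rot":[0.97,0,0.31]},
    {"slide":[-0.34,0.02,1.11],"delta_rot":[0.97,0,0.31]}
  ]
}}

```text
time: 36.0
position: [522.2, -223.1, 123.4]
tool_rot: [0.046, 0.988, -0.012, 0.147]
ft_force: [0.1, 0.3, -3.7]
finger_gap: 9.6
```

```bash
python3 - <<'E'
from h import *
upd([-.34,.02,1.11],[.97,0,.31]);model()
im=env.capture('side'); cv2.imwrite('pics/s9.png',im[150:390,180:500].repeat(2,0).repeat(2,1))
for a in [(-15,26,30),(-15,26,38),(-15,26,46)]: rel(*lipT(*a))
E
```

```text
cmd [ 521.9 -222.6  123.4] meas-cmd [ 0.3 -0.5  0. ] rot err deg [0.01 0.02 0.04] t 36.0 F [ 0.1  0.3 -3.7] M [0.24 0.34 0.04] gap 9.6
scoop C [ 514.8 -271.8   42.6] n 410.0 t -413.4 lip [ 513.1 -316.9   26.2] tilt 20.02 yaw -92.1
slide [0.095, 0.489, -0.311] rot [1.912, -0.001, 0.584]
slide [0.153, 0.916, -0.502] rot [3.442, -0.001, 1.052]
slide [0.194, 1.367, -0.635] rot [4.973, -0.001, 1.52]
```

View pics/s9.png

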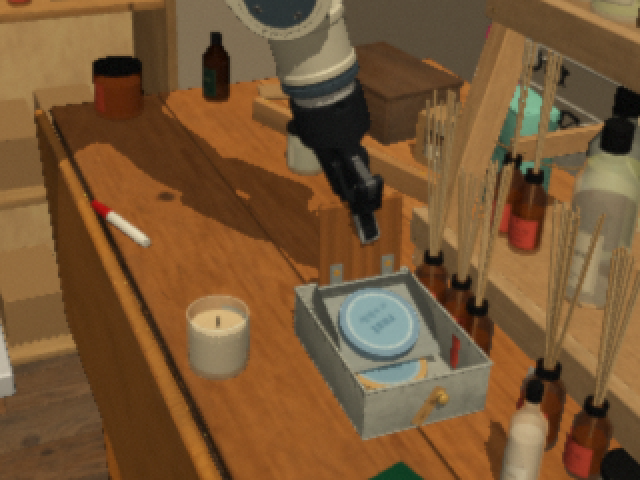

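The scoop is inside the tray above the first pack, with no contact. Tip now.

Request:
{"method": "send_rows", "body": {
  "targets": [
    {"slide":[0.05,0.25,-0.16],"delta_rot":[0.96,0,0.29]},
    {"slide":[0.095,0.49,-0.31],"delta_rot":[1.91,0,0.58]},
    {"slide":[0.12,0.7,-0.41],"delta_rot":[2.7,0,0.82]},
    {"slide":[0.15,0.92,-0.5],"delta_rot":[3.44,0,1.05]},
    {"slide":[0.17,1.14,-0.575],"delta_rot":[4.2,0,1.29]},
    {"slide":[0.19,1.37,-0.635],"delta_rot":[4.97,0,1.52]},
    {"slide":[0.19,1.37,-0.635],"delta_rot":[4.97,0,1.52]},
    {"slide":[0.19,1.37,-0.635],"delta_rot":[4.97,0,1.52]}
  ]
}}

```text
time: 36.85
position: [519.7, -275.9, 154.4]
tool_rot: [-0.177, 0.972, -0.045, 0.149]
ft_force: [-0.3, -0.4, -4.2]
finger_gap: 9.3
```

```bash
python3 - <<'E'
from h import *
upd([.19,1.37,-.635],[4.97,0,1.52]);model();print(env.get_state()['joint_pos'].round(2))
im=env.capture('side'); cv2.imwrite('pics/s10.png',im[150:390,180:500].repeat(2,0).repeat(2,1))
for a in [(45,26,46),(48,60,46),(55,125,20)]: rel(*lipT(*a))
E
```

```text
cmd [ 519.8 -274.8  154.6] meas-cmd [-0.1 -1.1 -0.2] rot err deg [-0.11  0.05  0.06] t 36.85 F [-0.3 -0.4 -4.2] M [-0.32  0.32 -0.04] gap 9.3
scoop C [ 513.9 -284.5   60.3] n 405.3 t -425.2 lip [ 512.6 -317.9   25.8] tilt 45.9 yaw -92.2
[-0.74  0.49  1.83  0.6   0.92  0.53]
slide [-0.154, -1.403, 0.515] rot [0.002, -0.001, -0.0]
slide [0.071, -1.778, -0.218] rot [0.002, -0.001, -0.0]
slide [0.145, -3.459, -0.461] rot [-4.97, -0.001, -1.521]
```

View pics/s10.png

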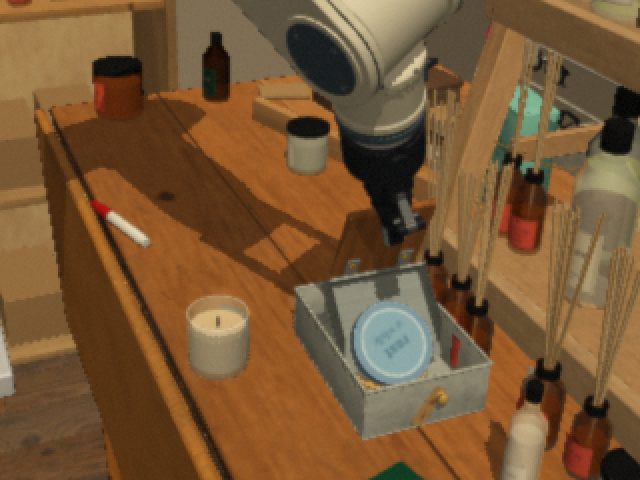

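The pack slid down onto the first one and is leaning. I draw the scoop back horizontally.

Request:
{"method": "send_rows", "body": {
  "targets": [
    {"slide":[-0.015,-0.14,0.05],"delta_rot":[0,0,0]},
    {"slide":[-0.035,-0.32,0.117],"delta_rot":[0,0,0]},
    {"slide":[-0.055,-0.5,0.184],"delta_rot":[0,0,0]},
    {"slide":[-0.075,-0.68,0.25],"delta_rot":[0,0,0]},
    {"slide":[-0.095,-0.86,0.316],"delta_rot":[0,0,0]},
    {"slide":[-0.115,-1.04,0.382],"delta_rot":[0,0,0]},
    {"slide":[-0.135,-1.22,0.448],"delta_rot":[0,0,0]},
    {"slide":[-0.154,-1.4,0.514],"delta_rot":[0,0,0]}
  ]
}}

```text
time: 37.7
position: [522.3, -215.0, 154.6]
tool_rot: [-0.178, 0.972, -0.045, 0.149]
ft_force: [0.2, -0.3, -3.3]
finger_gap: 9.7
```

```bash
python3 - <<'E'
from h import *
upd([-.154,-1.4,.514],[0,0,0]);model()
im=env.capture('wrist'); cv2.imwrite('pics/w28.png',im)
for a in [(55,26,46),(50,65,46),(55,125,20)]: rel(*lipT(*a))
E
```

```text
cmd [ 522.1 -214.9  154.6] meas-cmd [ 0.2 -0.  -0. ] rot err deg [0.02 0.05 0.06] t 37.7 F [ 0.2 -0.3 -3.3] M [-0.3   0.33  0.04] gap 9.7
scoop C [ 516.4 -223.4   60.5] n 426.0 t -367.6 lip [ 515.2 -256.7   25.9] tilt 46.02 yaw -92.1
slide [-0.026, -0.237, 0.087] rot [0.002, -0.001, -0.0]
slide [0.254, -0.469, -0.827] rot [0.002, -0.001, -0.0]
slide [0.299, -2.059, -0.975] rot [-4.97, -0.001, -1.521]
```

View pics/w28.png

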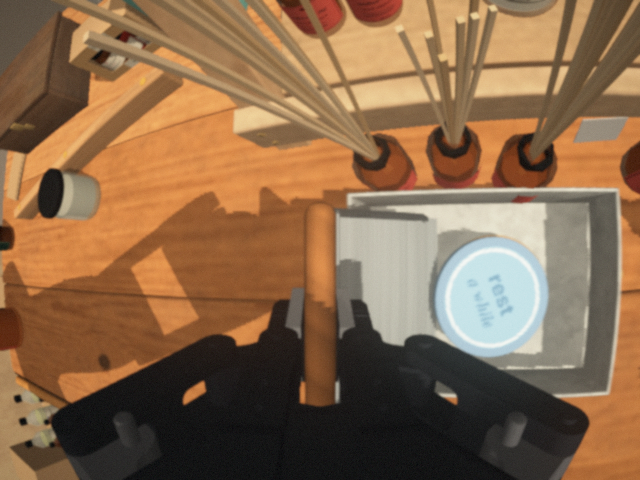

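Pack 2 lies on pack 1 with its edge near the lip. 12 mm more back, then up.

Request:
{"method": "send_rows", "body": {
  "targets": [
    {"slide":[-0.015,-0.12,0.044],"delta_rot":[0,0,0]},
    {"slide":[-0.026,-0.24,0.087],"delta_rot":[0,0,0]},
    {"slide":[-0.026,-0.27,0.08],"delta_rot":[0,0,0]},
    {"slide":[0.1,-0.38,-0.35],"delta_rot":[0,0,0]},
    {"slide":[0.25,-0.5,-0.83],"delta_rot":[0,0,0]},
    {"slide":[0.3,-1.0,-1.1],"delta_rot":[-1.5,0,-0.45]},
    {"slide":[0.3,-1.5,-1.08],"delta_rot":[-3.2,0,-0.98]},
    {"slide":[0.3,-2.06,-0.98],"delta_rot":[-4.97,0,-1.52]}
  ]
}}

```text
time: 38.55
position: [523.3, -159.3, 222.1]
tool_rot: [0.022, 0.989, -0.017, 0.146]
ft_force: [-1.3, -0.4, -5.4]
finger_gap: 9.3
```

```bash
python3 - <<'E'
from h import *
upd([.3,-2.06,-.98],[-4.97,0,-1.52]);model();print(env.get_state()['joint_pos'].round(2))
im=env.capture('side'); cv2.imwrite('pics/s11.png',im[150:390,180:500].repeat(2,0).repeat(2,1))
for d in env.masks_of('side','pack_a')[:2]:
    ys,xs=np.nonzero(d['pixels']); c=onz('side',(xs.mean(),ys.mean()),24); print(d['conf'],c.round(0),'tray x',tx@(c[:2]-TO))
env.capture('top')
for d in env.masks_of('top','pack_a')[:2]:
    ys,xs=np.nonzero(d['pixels']); c=onz('top',(xs.mean(),ys.mean()),24); print(d['conf'],c.round(0),'tray x',tx@(c[:2]-TO))
E
```

```text
cmd [ 524.4 -152.7  222.4] meas-cmd [-1.1 -6.6 -0.3] rot err deg [ 2.66 -0.17  1.06] t 38.55 F [-1.3 -0.4 -5.4] M [ 0.18  0.44 -0.03] gap 9.3
scoop C [ 515.7 -204.   139. ] n 431.1 t -348.8 lip [ 513.9 -248.2  120.3] tilt 22.86 yaw -92.4
[-0.35  0.21  2.    0.09  0.64  1.2 ]
0.65 [ 358. -210.   24.] tray x 85.78181207015776
0.61 [ 509. -303.   24.] tray x -1.4648319710364701
0.61 [ 504. -321.   24.] tray x -19.993045963411376
```

View pics/s11.png

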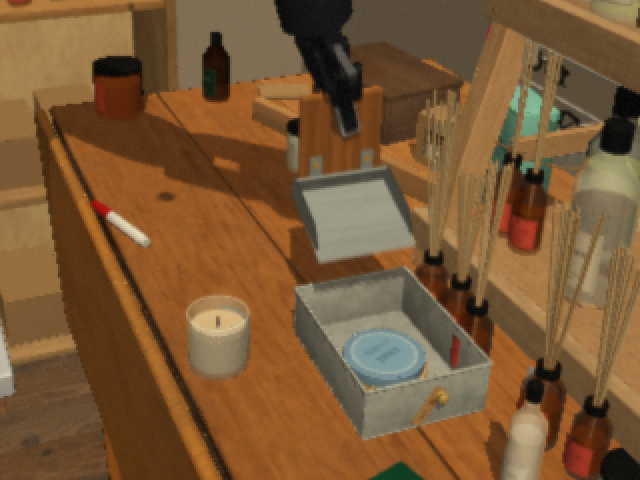

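```bash
python3 - <<'E'
from h import *
p,Rr=pose(); setcmd(p,Rr)
goto([570,-70,170],-45)
E
```

```text
slide [-0.057, -3.591, -0.364] rot [-1.525, 2.271, -10.096]
```

Request:
{"method": "send_rows", "body": {
  "targets": [
    {"slide":[0,-0.45,-0.05],"delta_rot":[-0.19,0.28,-1.26]},
    {"slide":[-0.01,-0.9,-0.09],"delta_rot":[-0.38,0.57,-2.52]},
    {"slide":[-0.02,-1.35,-0.14],"delta_rot":[-0.57,0.85,-3.79]},
    {"slide":[-0.03,-1.8,-0.18],"delta_rot":[-0.76,1.14,-5.05]},
    {"slide":[-0.04,-2.24,-0.23],"delta_rot":[-0.95,1.42,-6.31]},
    {"slide":[-0.04,-2.69,-0.27],"delta_rot":[-1.14,1.7,-7.57]},
    {"slide":[-0.05,-3.14,-0.32],"delta_rot":[-1.33,1.99,-8.83]},
    {"slide":[-0.06,-3.59,-0.36],"delta_rot":[-1.53,2.27,-10.1]}
  ]
}}

```text
time: 39.55
position: [521.9, -16.4, 227.8]
tool_rot: [0.144, 0.88, 0.399, 0.214]
ft_force: [-0.7, 0.2, -3.2]
finger_gap: 9.2
```

```bash
python3 - <<'E'
from h import *
p,Rr=pose(); setcmd(p,Rr); model();print(env.get_state()['joint_pos'].round(2))
goto([560,20,80],10)
E
```

```text
scoop C [569.9 -72.8 168.8] n 522.0 t -239.8 lip [ 603.7 -106.8  168.8] tilt 0.21 yaw -45.1
[-0.01  0.12  2.19 -0.25  0.33  0.92]
slide [-0.548, -1.973, 1.428] rot [2.909, 4.698, -9.541]
```

Request:
{"method": "send_rows", "body": {
  "targets": [
    {"slide":[-0.07,-0.25,0.18],"delta_rot":[0.36,0.59,-1.19]},
    {"slide":[-0.14,-0.49,0.36],"delta_rot":[0.73,1.17,-2.39]},
    {"slide":[-0.21,-0.74,0.54],"delta_rot":[1.09,1.76,-3.58]},
    {"slide":[-0.27,-0.99,0.71],"delta_rot":[1.45,2.35,-4.77]},
    {"slide":[-0.34,-1.23,0.89],"delta_rot":[1.82,2.94,-5.96]},
    {"slide":[-0.41,-1.48,1.07],"delta_rot":[2.18,3.52,-7.16]},
    {"slide":[-0.48,-1.73,1.25],"delta_rot":[2.55,4.11,-8.35]},
    {"slide":[-0.55,-1.97,1.43],"delta_rot":[2.91,4.7,-9.54]}
  ]
}}

```text
time: 40.35
position: [490.8, 8.9, 151.1]
tool_rot: [0.073, 0.753, 0.61, 0.236]
ft_force: [0.6, 0.7, -3.9]
finger_gap: 9.3
```

```bash
python3 - <<'E'
from h import *
env.capture('wrist');p,Rr=pose(); setcmd(p,Rr); model();print(env.get_state()['joint_pos'].round(2))
goto([560,20,12],15)
E
```

```text
scoop C [557.3 -14.9  88. ] n 527.3 t -180.9 lip [603.6 -27.3  86.6] tilt 1.66 yaw -15.0
[-0.16  0.26  2.27  0.98  0.3  -0.86]
slide [-0.594, -0.798, 1.68] rot [1.276, 2.499, -5.312]
```

Request:
{"method": "send_rows", "body": {
  "targets": [
    {"slide":[-0.05,-0.05,0.1],"delta_rot":[0.2,0.4,-0.8]},
    {"slide":[-0.1,-0.15,0.25],"delta_rot":[0.5,0.9,-1.9]},
    {"slide":[-0.2,-0.25,0.5],"delta_rot":[0.8,1.5,-3.2]},
    {"slide":[-0.3,-0.38,0.8],"delta_rot":[1.05,2.1,-4.4]},
    {"slide":[-0.42,-0.55,1.15],"delta_rot":[1.28,2.5,-5.31]},
    {"slide":[-0.55,-0.72,1.5],"delta_rot":[1.28,2.5,-5.31]},
    {"slide":[-0.59,-0.8,1.68],"delta_rot":[1.28,2.5,-5.31]},
    {"slide":[-0.59,-0.8,1.68],"delta_rot":[1.28,2.5,-5.31]}
  ]
}}

```text
time: 41.2
position: [488.4, 6.1, 72.3]
tool_rot: [0.017, 0.568, 0.782, 0.258]
ft_force: [-0.9, -1.0, -4.0]
finger_gap: 9.0
```

```bash
python3 - <<'E'
from h import *
env.capture('wrist');env.capture('wrist');p,Rr=pose(); setcmd(p,Rr); model()
goto([560,20,0.3],15)
E
```

```text
scoop C [561.6  19.5  14.4] n 541.8 t -149.3 lip [608.1  31.5  14.4] tilt 0.06 yaw 14.4
slide [-0.087, -0.182, 0.29] rot [0.043, 0.046, -0.11]
```

Request:
{"method": "send_rows", "body": {
  "targets": [
    {"slide":[-0.03,-0.04,0.09],"delta_rot":[0,0,0]},
    {"slide":[-0.06,-0.09,0.18],"delta_rot":[0,0,0]},
    {"slide":[-0.09,-0.12,0.25],"delta_rot":[0,0,0]},
    {"slide":[-0.1,-0.14,0.29],"delta_rot":[0,0,0]},
    {"slide":[-0.11,-0.15,0.315],"delta_rot":[0,0,0]},
    {"slide":[-0.11,-0.15,0.315],"delta_rot":[0,0,0]},
    {"slide":[-0.11,-0.15,0.315],"delta_rot":[0,0,0]},
    {"slide":[-0.11,-0.15,0.315],"delta_rot":[0,0,0]}
  ]
}}

```text
time: 42.1
position: [488.4, 7.5, 59.4]
tool_rot: [0.017, 0.565, 0.783, 0.259]
ft_force: [-3.5, -0.9, 4.7]
finger_gap: 9.6
```

```bash
python3 - <<'E'
from h import *
upd([-.11,-.15,.315],[0,0,0]); model()
E
```

```text
cmd [489.2   6.1  58.9] meas-cmd [-0.7  1.4  0.5] rot err deg [-0.    0.09 -0.18] t 42.1 F [-3.5 -0.9  4.7] M [-0.27  0.55  0.14] gap 9.6
scoop C [5.612e+02 2.080e+01 4.000e-01] n 541.8 t -148.0 lip [6.077e+02 3.290e+01 5.000e-01] tilt 0.11 yaw 14.6
```

On the counter, so I release, then withdraw along the tool axis.

Request:
{"method": "send_rows", "body": {
  "targets": [
    {"slide":[0,0,0],"delta_rot":[0,0,0]},
    {"slide":[0,0,0],"delta_rot":[0,0,0]},
    {"slide":[0,0,0],"delta_rot":[0,0,0]},
    {"slide":[0,0,0],"delta_rot":[0,0,0]},
    {"slide":[0,0,0],"delta_rot":[0,0,0]},
    {"slide":[0,0,0],"delta_rot":[0,0,0]},
    {"slide":[0,0,0],"delta_rot":[0,0,0]},
    {"slide":[0,0,0],"delta_rot":[0,0,0]}
  ],
  "fingers": 70
}}

```text
time: 42.9
position: [488.6, 7.3, 58.9]
tool_rot: [0.017, 0.565, 0.783, 0.258]
ft_force: [0.1, 0.2, -0.4]
finger_gap: 70.2
```

Request:
{"method": "send_rows", "body": {
  "targets": [
    {"slide":[0,0,-0.4],"delta_rot":[0,0,0]},
    {"slide":[0,0,-0.9],"delta_rot":[0,0,0]},
    {"slide":[0,0,-1.5],"delta_rot":[0,0,0]},
    {"slide":[0,0,-2.2],"delta_rot":[0,0,0]},
    {"slide":[0,0,-2.9],"delta_rot":[0,0,0]},
    {"slide":[0,0,-3.5],"delta_rot":[0,0,0]},
    {"slide":[0,0,-3.9],"delta_rot":[0,0,0]},
    {"slide":[0,0,-4],"delta_rot":[0,0,0]}
  ]
}}

```text
time: 43.7
position: [437.9, -55.2, 198.9]
tool_rot: [0.018, 0.566, 0.783, 0.258]
ft_force: [0.2, 1.0, -1.1]
finger_gap: 70.1
```

```bash
python3 - <<'E'
from h import *
s=env.get_state(); print(s['time'],s['position'].round(0),s['ft_force'].round(1),s['finger_gap'])
im=env.capture('side'); cv2.imwrite('pics/s12.png',im)
im=env.capture('wrist'); cv2.imwrite('pics/w29.png',im)
for cam in ['side']:
    for l in ['candle_jar','glass_candle','small_bottle','brown_bottle','scoop']:
        for d in env.tip_of(cam,l)[:1]: print(l,np.round(d['xy'],1),round(d['conf'],2),onz(cam,d['xy'],0).round(0))
E
```

```text
43.7 [438. -55. 199.] [ 0.2  1.  -1.1] 70.08400914596109
candle_jar [328.5 232. ] 0.97 [625. 195.   0.]
glass_candle [291.8 331.5] 0.63 [ 360. -224.    0.]
small_bottle [439.1 397.5] 0.92 [ 544. -498.    0.]
brown_bottle [308.8 245.8] 0.59 [536. 131.   0.]
scoop [334.  267.8] 0.58 [553.  -9.   0.]
```

View pics/s12.png

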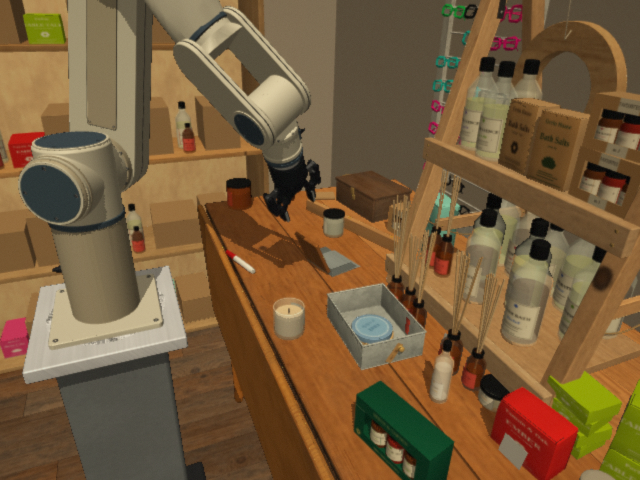

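View pics/w29.png

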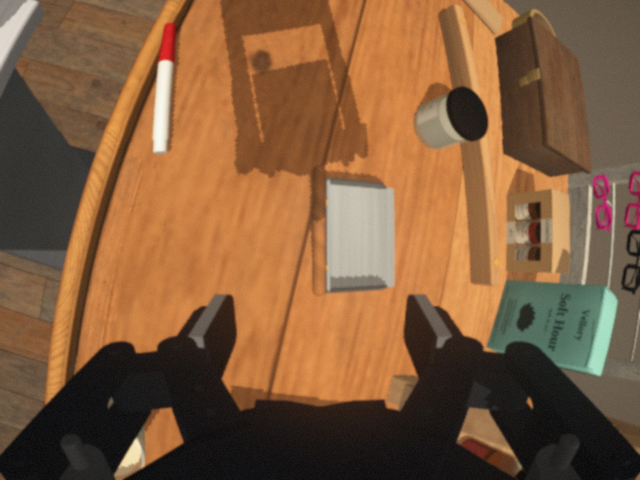

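Request:
{"method": "send_rows", "body": {
  "targets": [
    {"slide":[0,0,-0.5],"delta_rot":[0,0,0]},
    {"slide":[0,0,-0.5],"delta_rot":[0,0,0]},
    {"slide":[0,0,-0.5],"delta_rot":[0,0,0]},
    {"slide":[0,0,-0.5],"delta_rot":[0,0,0]},
    {"slide":[0,0,-0.5],"delta_rot":[0,0,0]},
    {"slide":[0,0,-0.5],"delta_rot":[0,0,0]},
    {"slide":[0,0,-0.5],"delta_rot":[0,0,0]},
    {"slide":[0,0,-0.5],"delta_rot":[0,0,0]}
  ]
}}

```text
time: 44.85
position: [431.2, -62.0, 214.7]
tool_rot: [0.017, 0.565, 0.783, 0.258]
ft_force: [0.5, -0.9, 0.3]
finger_gap: 69.9
```

```bash
python3 - <<'E'
from h import *
im=env.capture('top'); cv2.imwrite('pics/t9.png',im)
for d in env.masks_of('top','pack_a')[:2]:
    ys,xs=np.nonzero(d['pixels']); c=onz('top',(xs.mean(),ys.mean()),26); v=c[:2]-TO; print(d['conf'],c.round(0),'tray',tx@v,-tx[1]*v[0]+tx[0]*v[1])
for d in env.tip_of('top','brown_bottle')[:1]: print(d['xy'],onz('top',d['xy'],0).round(0))
print(env.hand_in())
E
```

```text
0.81 [ 513. -301.   26.] tray 0.1442483254029481 -0.21071782902795985
[168.8, 219.6] [593. 483.   0.]
the job is handed in; nothing more can be done
None
```

View pics/t9.png

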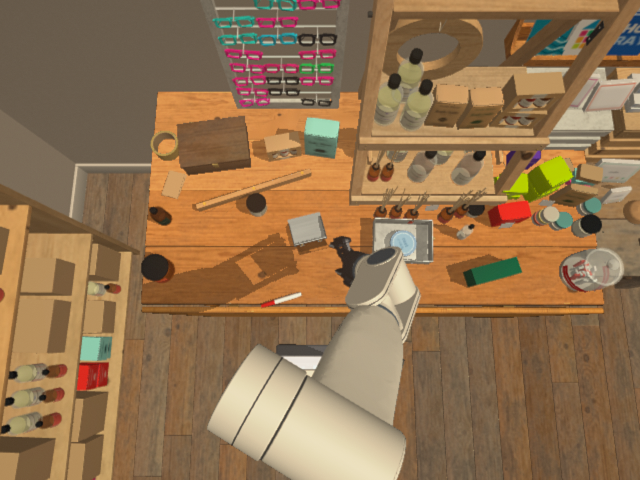

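Both coaster packs are in the tray and the empty scoop is set down on the open counter. I handed the job in at about 45 s of the 72 s allowed, and no verdict came back.

- **First pack:** I scooped the right-hand pack against the rail, lifted it to about 87 mm and slid it off the tipped pan into the tray.
- **Regrip:** For the left-hand pack I set the scoop down and regripped it, leaned 17° in the plane of the slab, because the wrist would otherwise have run near its joint limits. Its lip pressed the rail with about 20 N at the end of that push.
- **Second pack:** I lifted it to about 92 mm, and it now lies stacked on the first, centred in the tray to within about 1 mm in the last top view. The lower pack's position (about 3 mm off centre) is from when it was placed; it is now hidden underneath.
- **Scoop:** It was set down about 320 mm from the tray, tilted about 0.1° by the arm's pose. The gripper is open and clear, and the force reads near zero.
- **Bystanders:** All stand upright. The candle jar, glass candle and small bottle read within about 7 mm of their first positions in the side camera.
- **Disagreement in the checks:** The side camera's networks pointed to the wrong place for the brown bottle and put the scoop about 30 mm off. The top view showed the bottle standing in place, reading about 12 mm from its first position. For the scoop, the wrist and top pictures agreed with the arm's own pose.

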